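Strip the head of a bench bioreactor

TASK

The run is over and all screws and caps are undone: take the bioreactor's head apart. Stand the motor on the round rubber pad, stand the condenser in the steel tray and put the probe into the storage tube until its flange rests on the rim; only then lift the bare head plate with its stirrer out of the glass and set it centred and flat on the three-legged stand. Keep every part upright, set it down gently without dropping it, and leave the bottle and the beaker where they are.

Things in the scene. Friction and masses are not known exactly. Their poses are not given: they have to be found in the camera images.
- headplate: Steel disc d 140, 6 thick, on the rim (145 above bench) of the fixed glass vessel (inside d 114, base d 152); 0.75 kg. Origin: centre of underside; z up. Drive hub to lift it by, under the motor: cylinder d 32, to 40 above origin. On its x axis at +46 and -46: port stubs d 24, to 18 above origin; its y axis is free beside all parts. Stirrer, d 50, hangs to 86 below origin: lift 90 to clear the rim. Sizes mm.
- motor: Stirrer motor: black upright cylinder with steel skirt, diameter 46 mm, 92 mm tall plus a 12 mm plug on top; about 0.42 kg. It stands on the middle of the head plate, its hollow skirt (38 mm deep, inside diameter 38 mm) slipped loosely over the drive hub: lift it straight up 40 mm to free it. Origin: centre of its underside; z up.
- condenser: Exhaust condenser: steel upright cylinder, diameter 38 mm (41 at the bands, 14-18 and 78-82 mm up), 85 mm tall, white top with thin 14 mm outlet; 0.28 kg. Water nipples stick out 11 mm on its +y side (24 mm up) and -y side (34 mm up). It stands on either port of the head plate, its hollow foot (16 mm deep, inside 30 mm) loosely over the stub: lift straight up. Origin: centre of underside; z up.
- probe: pH probe in the other port of the head plate. Origin: centre of the underside of its black flange (diameter 36 mm, 5 mm thick), which rests on the port stub; z up. Above it a grey ribbed head, diameter 24 mm, to 42 mm above the origin, then a 12 mm brass plug to 52 mm. Below, a 12 mm shaft with round end to 85 mm below the origin: draw it straight up 90 mm. About 0.09 kg.
- pad: Place of the motor: flat round black rubber pad fixed on the bench, diameter 110 mm, 4 mm thick. Origin: centre of its underside.
- tray: Place of the condenser: open rectangular steel tray fixed on the bench, outside 160 mm along its x, 120 mm along its y, 28 mm high, walls and floor 4 mm thick. Origin: centre of its underside.
- tube: Place of the probe: upright clear storage tube with a dark round foot (diameter 68 mm), fixed; its dark rim of outside diameter 44 mm is 100 mm above the bench, its bore is 24 mm wide and open down to 13 mm above the bench. Origin: centre of its underside, on the bore's axis; z up.
- stand: Place of the head plate: three-legged stand, fixed, with a flat aluminium ring on top, outside diameter 132 mm, opening of diameter 90 mm, its top 115 mm above the bench; the impeller hangs down through the opening. Origin: on the bench under the ring's centre; z up.
- bottle: Bystander: glass reagent bottle with blue cap, diameter 66 mm, about 130 mm tall. Origin: centre of its underside.
- beaker: Bystander: empty glass beaker, diameter 68 mm, 85 mm tall. Origin: centre of its underside.
Things that resemble listed ones, but are neither listed nor needed, are in the scene too. Leave any turquoise look-alike of the headplate alone. What is shaped like the probe but orange is not meant.

How it is judged:
By the outcome, as a careful person would: the job done as asked, in the order asked, and still so for the second after the job is handed in, with the robot touching nothing.
It also fails if it takes over 106 s, if anything falls off the work surface, if the arm or the gripper's body presses on something with over 40 N, if the wrist force passes 120 N, or if a joint passes its speed limit or range.

ROBOT

A 6-joint arm with a two-finger parallel gripper is mounted at the origin on the work surface. World frame = base frame: x ahead of the robot, y to its left, z up, the work surface at z = 0. Lengths are in m, angles in rad, forces in N, time in s.
With the tool pointing down it reaches from about 0.275 to 0.75 m from the base axis. Payload 10.2 kg.
Tool frame: the origin (TCP) lies midway between the tips of the shut fingers; the grasp point (between the pads) lies 19 mm behind it; y points along the fingers, z is the direction in which the jaws open and shut, and the axes are right-handed (so a half turn about y gives the same grasp; the last joint's range is limited). The gripper opens to 88 mm and grips with 3 to 60 N. Pads are 18 mm wide; open, the fingers measure 123 mm over their backs; the gripper's body (75 mm by 187 mm) begins 45 mm behind the grasp point.
Start: joints at [-1.384, 0.313, 1.498, -0, 1.331, -0.223], TCP at [0.209, -0.482, 0.201] pointing down, gripper open.
Joint ranges: [-2.94, 2.94], [-0.97, 2.17], [0.19, 2.56], [-1.23, 4.37], [0.02, 3.11], [-2.88, 2.88]. Speed limits (rad/s): [2.39, 2.39, 3.01, 3.14, 3.14, 3.14].

INTERFACE

Orientations are given as a rotation vector (axis times angle).
In Python, from plant import robot gives the robot as it stands.
- The arm moves only by the tool send_rows, never from a script. Its argument "moves" is a list of rows, each an object of numbers: "dx", "dy", "dz": the shift along the tool's x, y, z in cm; "rx", "ry", "rz": the turn, a rotation vector about the tool's x, y, z in degrees. A call has 1 to 12 rows; each row shifts and turns the pose as measured when the row begins, along the tool's axes as they then stand; what a row does not reach is not made up. A row lasts 1/12 s, in which the tool goes at most 41.7 mm and 7.16 degrees, less where a joint would pass 70% of its speed; a pose out of reach is approached as far as the arm can. A call with a gripper value outside its range is refused whole. "gripper" is the closure in counts, from 0 (fully open) to 255 (shut), set as the call begins (left out, the last holds). The fingers move at their own pace and stop on an object; "newtons" is the grip in N (left out, the last holds). Time passes only in rows, so rows that do not move let the fingers close. It gives the time, the measured TCP pose, the force and the opening at its end, in the units of the state.
- robot.state(): the state, without advancing time (a new reading comes with each control period).
- robot.camera(name): name is "side" or "top" or "wrist"; returns a dict with "pixels" (420x560x3 uint8, blue, green, red), "K" (3x3 intrinsics, pixels), "k1" (the pictures are not rectified: a ray, as slopes to the right and down, at radius r is drawn at 1 + k1 r^2 times it, then the intrinsics apply), "rvec" (rotation vector, rad) and "tvec" (3), from world to camera coordinates, as OpenCV has them; the wrist camera has in their place "T_tool_cam" (4x4, takes a point from camera to tool coordinates, whose origin is the TCP and whose axes are the tool frame's). Camera axes: x right, y down, z forward; pixel columns grow to the right and rows downward; lengths in m; the calibration is good to about 2 mm. A picture is of the moment at which its call begins: read the wrist's pose just before it. There is no depth.
- robot.hand_in(): hands the job in, once; it reports no verdict.
The state is a dict: "clock": time; "qpos": joint angles; "joint_velocities": joint speeds; "effort": joint torques, N m; "eef_pos": TCP position; "eef_rot": TCP orientation; "ft_force": force on the tool from outside, world axes, zero at the start; "ft_torque": the same for the moment, N m; "width": opening from 0.0 (shut) to 1.0 (fully open).
Only numpy, scipy, OpenCV 4.12 (cv2) and the standard library are available. Lean on these libraries where they do the work, as an engineer would, in place of code of your own. Each camera call takes 0.05 s, during which the arm holds its last target.

## Working session

There is one attempt and no reset: what is moved stays moved. The work goes in short steps, Python scripts to look and compute and a tool call to move; the robot and the scene stay as the last step left them, time stands still between calls to the robot, and variables do not carry over. Pictures are saved under pics/ and viewed, and the job is handed in when it is done.

Besides the shell and the picture viewer there is one more tool, called after "Emit:" by a JSON object that holds its "method" and its "body". send_rows: Moves the arm, as the interface text tells. Its arguments: {"type":"object","properties":{"moves":{"type":"array"},"gripper":{"type":"number"},"newtons":{"type":"number"}},"required":["moves"]}

```bash
mkdir -p pics; ls
cat > h.py <<'E'
import cv2,numpy as np,pickle
from plant import robot
def grab(n,tag):
    s=robot.state(); c=robot.camera(n); c['s']=s
    cv2.imwrite(f'pics/{tag}.png',c['pixels']); pickle.dump(c,open(f'pics/{tag}.pkl','wb')); return c
def load(tag): return pickle.load(open(f'pics/{tag}.pkl','rb'))
def cam(c):
    if 'rvec' in c:
        R=cv2.Rodrigues(np.array(c['rvec'],float))[0]; t=np.array(c['tvec'],float).ravel()
        return R,t
    T=np.eye(4);T[:3,:3]=cv2.Rodrigues(np.array(c['s']['eef_rot'],float))[0];T[:3,3]=c['s']['eef_pos']
    M=np.linalg.inv(T@np.array(c['T_tool_cam'])); return M[:3,:3],M[:3,3]
def ray(c,u,v):
    # radial: distorted = s*(1+k1 r^2); cv2 same model
    p=cv2.undistortPoints(np.array([[[u,v]]],float),np.array(c['K'],float),np.array([c['k1'],0,0,0.]))[0,0]
    R,t=cam(c); o=-R.T@t; d=R.T@np.array([p[0],p[1],1]); return o,d
def onz(c,u,v,z):
    o,d=ray(c,u,v); return o+d*(z-o[2])/d[2]
def proj(c,P):
    R,t=cam(c); return cv2.projectPoints(np.array(P,float).reshape(-1,1,3),cv2.Rodrigues(R)[0],t,np.array(c['K'],float),np.array([c['k1'],0,0,0.]))[0][:,0]
E
python3 - <<'E'
from h import *
for n in ['side','top','wrist']:
    c=grab(n,n+'0'); print(n,c['k1'],np.round(c['K'],1).tolist()); R,t=cam(c); print(-R.T@t)
print(robot.state())
E
```

```text
pics
side 0.01859754736345132 [[405.1, 0.0, 272.2], [0.0, 405.1, 209.6], [0.0, 0.0, 1.0]]
[0.18285234 0.65463882 0.73660228]
top -0.0317286866423495 [[424.7, 0.0, 286.2], [0.0, 424.7, 213.0], [0.0, 0.0, 1.0]]
[ 3.42689715e-01 -1.56598323e-04  1.28289554e+00]
wrist -0.012478214352210177 [[311.8, 0.0, 282.2], [0.0, 311.8, 205.8], [0.0, 0.0, 1.0]]
[ 0.27398035 -0.45273486  0.38497811]
{'clock': 0.15, 'qpos': array([-1.38441520e+00,  3.13300619e-01,  1.49823352e+00,  2.71778694e-05,
        1.33097837e+00, -2.23410135e-01]), 'joint_velocities': array([-0.00112365, -0.00206122, -0.00176785,  0.00130332,  0.00161665,
        0.0034921 ]), 'effort': array([ 2.00520051e-03, -4.02304280e+01, -2.52316010e+01,  6.95351791e-02,
        3.44405416e-02, -7.94967309e-05]), 'eef_pos': array([ 0.20912161, -0.48133006,  0.20061415]), 'eef_rot': array([-0.41470455,  1.99675844, -1.99488467]), 'ft_force': array([ 0.02546052, -1.66768348, -0.7306239 ]), 'ft_torque': array([ 0.00284539, -0.06274169, -0.00095763]), 'width': 0.9976711253050269}
```

View pics/top0.png

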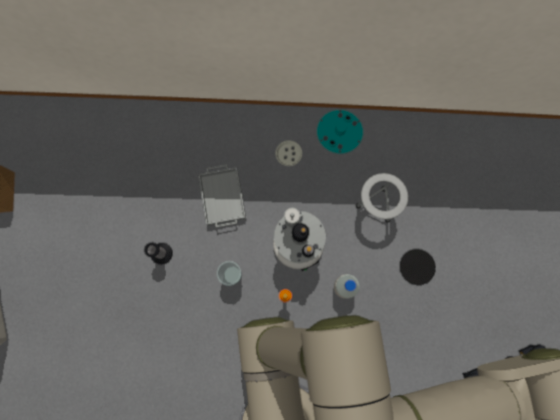

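View pics/side0.png

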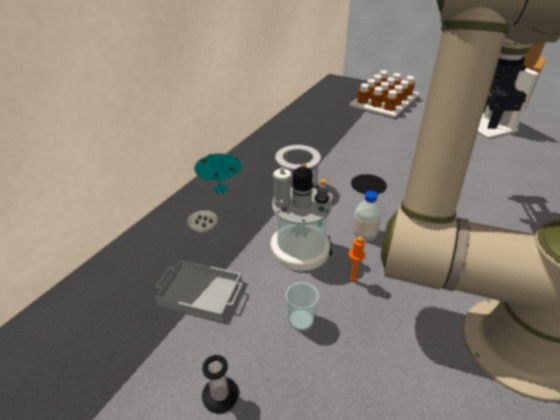

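View pics/wrist0.png

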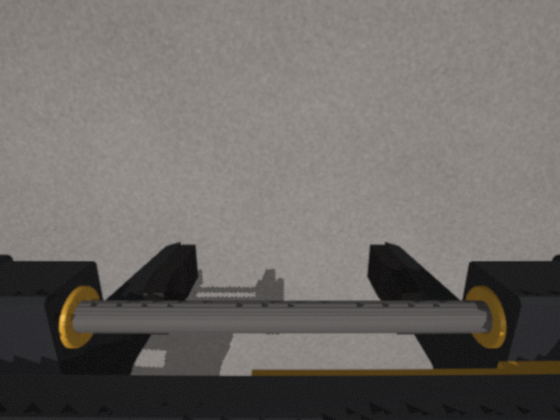

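Run:
```python
from h import *
t=cv2.imread('pics/top0.png');s=cv2.imread('pics/side0.png')
cv2.imwrite('pics/tc.png',cv2.resize(t[180:300,240:340],None,fx=5,fy=5,interpolation=2)[:600])
cv2.imwrite('pics/tc2.png',cv2.resize(t[150:290,130:250],None,fx=4,fy=4,interpolation=2))
cv2.imwrite('pics/tc3.png',cv2.resize(t[160:300,330:450],None,fx=4,fy=4,interpolation=2))
cv2.imwrite('pics/sc.png',cv2.resize(s[140:270,250:400],None,fx=4.5,fy=4.5,interpolation=2))
cv2.imwrite('pics/sc2.png',cv2.resize(s[250:420,140:330],None,fx=3.5,fy=3.5,interpolation=2))
c=load('wrist0');print(np.round(c['T_tool_cam'],3)); print(np.round(cv2.Rodrigues(c['s']['eef_rot'])[0],3))
```

```text
[[ 0.001  0.96   0.279 -0.071]
 [ 0.001 -0.279  0.96  -0.184]
 [ 1.    -0.001 -0.001 -0.001]
 [ 0.     0.     0.     1.   ]]
[[-0.917 -0.     0.398]
 [-0.398  0.001 -0.917]
 [-0.    -1.    -0.001]]
```

View pics/tc.png

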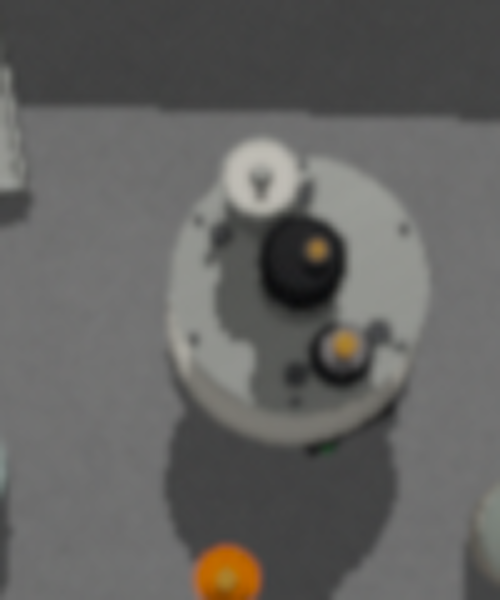

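View pics/tc2.png

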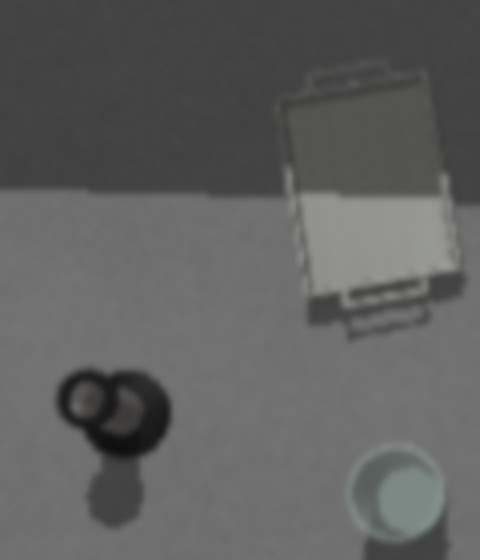

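View pics/tc3.png

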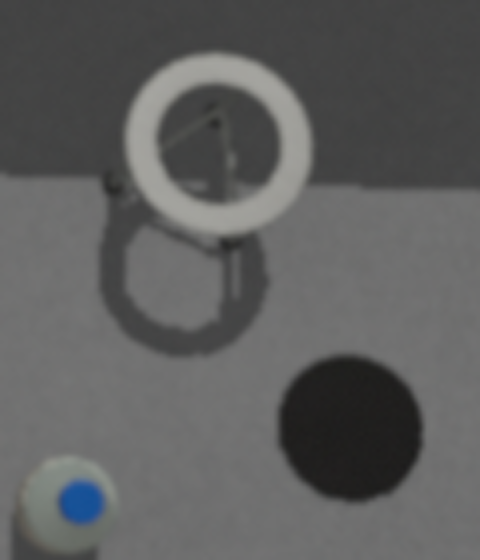

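View pics/sc.png

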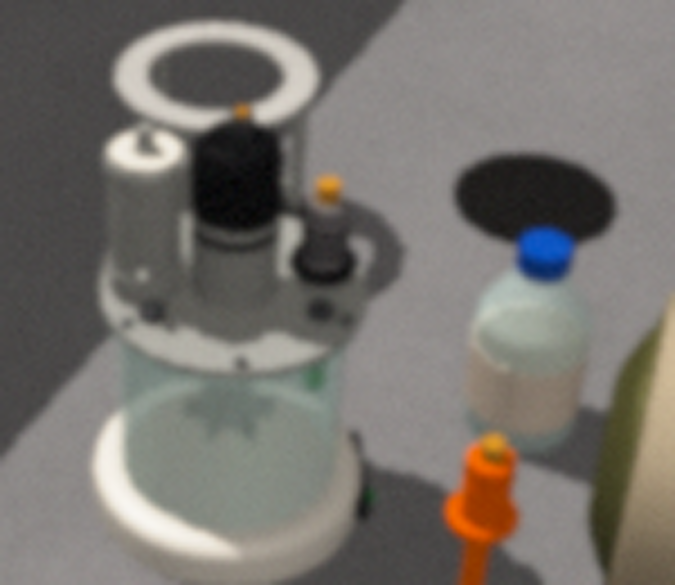

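View pics/sc2.png

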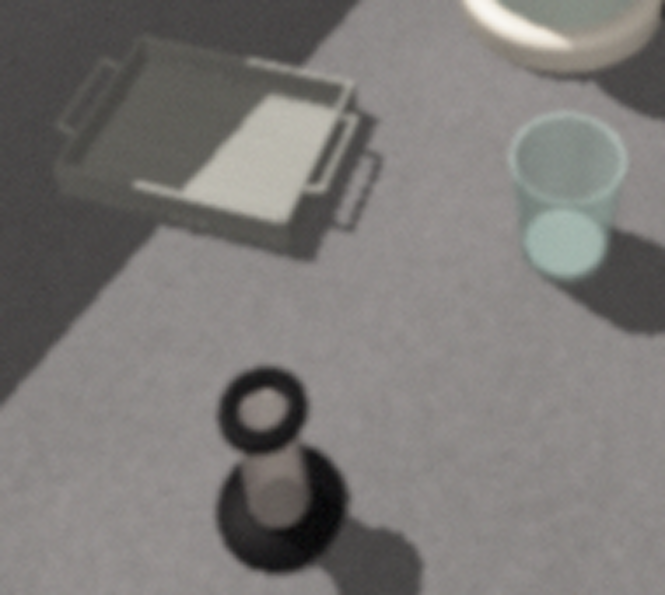

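Run:
```python
from h import *
c=load('top0');s=load('side0')
T=lambda u,v,z:np.round(onz(c,u,v,z)*1000,1)
tc=lambda u,v:(240+u/5,180+v/5); t2=lambda u,v:(130+u/4,150+v/4); t3=lambda u,v:(330+u/4,160+v/4)
print('motor',T(*tc(303,262),.243),'plug',T(*tc(317,248),.255))
print('cond',T(*tc(261,177),.236)); print('probe fl',T(*tc(341,353),.168),'plug',T(*tc(344,344),.215))
for n,p in dict(W=(168,290),E=(430,290),N=(310,155)).items(): print(n,T(*tc(*p),.151))
print('tube rim',T(*t2(88,399),.1),'foot',T(*t2(125,413),.0))
for p in [(280,104),(425,72),(463,272),(310,296)]: print('tray',T(*t2(*p),.028))
print('ring',T(*t3(219,145),.115)); print('pad',T(*t3(350,428),.004))
print('bottle',T(*t3(82,502),.13)); print('beaker',T(*t2(396,493),.085),'orange',T(*tc(227,575),.12))
# side checks
S=lambda u,v,z:np.round(onz(s,u,v,z)*1000,1); sc=lambda u,v:(250+u/4.5,140+v/4.5); s2=lambda u,v:(140+u/3.5,250+v/3.5)
print('side cond',S(*sc(146,150),.236),'motorplug',S(*sc(243,111),.255),'probeplug',S(*sc(328,186),.215),'ring',S(*sc(216,76),.115),'pad',S(*sc(535,197),.004),'tube',S(*s2(263,410),.1))
```

```text
motor [513.2 -23.5 243. ] plug [518.5 -29.8 255. ]
cond [556.5  -0.7 236. ]
probe fl [477.9 -47.2 168. ] plug [476.9 -46.6 215. ]
W [509.5  46.4 151. ]
E [516.3 -94.4 151. ]
N [587.4 -26.9 151. ]
tube rim [467.1 387.8 100. ] foot [468.4 391.1   0. ]
tray [709.2 288.7  28. ]
tray [740.1 178.8  28. ]
tray [584.3 138.6  28. ]
tray [560.4 252.4  28. ]
ring [ 649.2 -260.4  115. ]
pad [ 464.  -384.1    4. ]
bottle [ 394.1 -165.7  130. ]
beaker [413.5 168.5  85. ] orange [360.9   7.4 120. ]
side cond [552.8  -1.2 236. ] motorplug [514.3 -29.3 255. ] probeplug [473.2 -44.9 215. ] ring [ 645.1 -257.2  115. ] pad [ 460.3 -385.4    4. ] tube [462.7 390.5 100. ]
```

```bash
cat >> h.py <<'E'
def go(x,y,z,step=4.0):
    s=robot.state();R=cv2.Rodrigues(s['eef_rot'])[0];w=np.array([x,y,z])-s['eef_pos'];d=R.T@w*100
    n=int(np.ceil(np.linalg.norm(d)/step)); a=np.degrees(np.arctan2(R[1,2],R[0,2]))
    print('t',round(s['clock'],2),'pos',np.round(s['eef_pos']*1000,1),'jaw yaw',round(a,2),'tilt',np.round(R[2]*57.3,2),'F',np.round(s['ft_force'],1),'w',round(s['width']*88,1))
    print('total cm',np.round(d,2),'rows',n,'each',np.round(d/n,2))
E
python3 -c "
from h import *
go(.515,-.024,.33)"
```

```text
t 0.15 pos [ 209.1 -481.3  200.6] jaw yaw -66.52 tilt [-1.00e-02 -5.73e+01 -5.00e-02] F [ 0.  -1.7 -0.7] w 87.8
total cm [-46.28 -12.9  -29.77] rows 15 each [-3.09 -0.86 -1.98]
```

Emit:
{"method": "send_rows", "body": {"moves": [{"dy": -4},{"dx": -3.1,"dy": -1,"dz": -2},{"dx": -3.1,"dy": -1,"dz": -2},{"dx": -3.1,"dy": -1,"dz": -2},{"dx": -3.1,"dy": -1,"dz": -2},{"dx": -3.1,"dy": -1,"dz": -2},{"dx": -3.1,"dy": -1,"dz": -2},{"dx": -3.1,"dy": -1,"dz": -2},{"dx": -3.1,"dy": -1,"dz": -2},{"dx": -3.1,"dz": -2},{"dx": -3.1,"dz": -2},{"ry": -6.8}]}}

```text
invalid input at $.moves[0]: expected keys dx, dy, dz, rx, ry, rz
```

```bash
python3 -c "
from h import *
go(.515,-.024,.33)
print(robot.state()['qpos'])"
```

```text
t 0.15 pos [ 209.1 -481.3  200.6] jaw yaw -66.52 tilt [-1.00e-02 -5.73e+01 -5.00e-02] F [ 0.  -1.7 -0.7] w 87.8
total cm [-46.28 -12.9  -29.77] rows 15 each [-3.09 -0.86 -1.98]
[-1.38441520e+00  3.13300619e-01  1.49823352e+00  2.71778694e-05
  1.33097837e+00 -2.23410135e-01]
```

Emit:
{"method": "send_rows", "body": {"moves": [{"dx": 0,"dy": -4,"dz": 0,"rx": 0,"ry": 0,"rz": 0},{"dx": -3.1,"dy": -1,"dz": -2,"rx": 0,"ry": 0,"rz": 0},{"dx": -3.1,"dy": -1,"dz": -2,"rx": 0,"ry": 0,"rz": 0},{"dx": -3.1,"dy": -1,"dz": -2,"rx": 0,"ry": 0,"rz": 0},{"dx": -3.1,"dy": -1,"dz": -2,"rx": 0,"ry": 0,"rz": 0},{"dx": -3.1,"dy": -1,"dz": -2,"rx": 0,"ry": 0,"rz": 0},{"dx": -3.1,"dy": -1,"dz": -2,"rx": 0,"ry": 0,"rz": 0},{"dx": -3.1,"dy": -1,"dz": -2,"rx": 0,"ry": 0,"rz": 0},{"dx": -3.1,"dy": -1,"dz": -2,"rx": 0,"ry": 0,"rz": 0},{"dx": -3.1,"dy": 0,"dz": -2,"rx": 0,"ry": 0,"rz": 0},{"dx": -3.1,"dy": 0,"dz": -2,"rx": 0,"ry": 0,"rz": 0},{"dx": 0,"dy": 0,"dz": 0,"rx": 0,"ry": -6.8,"rz": 0}]}}

```text
clock: 1.15
eef_pos: [0.4207, -0.1604, 0.3256]
eef_rot: [-0.507, 1.937, -1.921]
ft_force: [0.3, 0.2, 1.2]
width: 1.0
```

```bash
python3 -c "
from h import *
go(.515,-.024,.33)
print(robot.state()['qpos'])"
```

```text
t 1.15 pos [ 420.7 -160.4  325.6] jaw yaw -60.34 tilt [ -0.31 -57.3   -0.38] F [0.3 0.2 1.2] w 88.0
total cm [-14.95  -0.31  -7.19] rows 5 each [-2.99 -0.06 -1.44]
[-0.63052005  0.08435713  1.45743727  0.00763692  1.60360678  0.42292767]
```

Emit:
{"method": "send_rows", "body": {"moves": [{"dx": -3,"dy": 0,"dz": -1.5,"rx": 0,"ry": 0,"rz": 0},{"dx": -3,"dy": 0,"dz": -1.5,"rx": 0,"ry": 0,"rz": 0},{"dx": -3,"dy": 0,"dz": -1.5,"rx": 0,"ry": 0,"rz": 0},{"dx": -3,"dy": 0,"dz": -1.5,"rx": 0,"ry": 0,"rz": 0},{"dx": -3,"dy": 0,"dz": -1.2,"rx": 0,"ry": 0,"rz": 0},{"dx": 0,"dy": 0,"dz": 0,"rx": 0,"ry": 0,"rz": 0},{"dx": 0,"dy": 0,"dz": 0,"rx": 0,"ry": 0,"rz": 0}]}}

```text
clock: 1.73
eef_pos: [0.5179, -0.0132, 0.3251]
eef_rot: [-0.523, 1.93, -1.912]
ft_force: [0.3, 0.2, 0.0]
width: 1.0
```

```bash
python3 -c "
from h import *
go(.515,-.024,.33)
grab('wrist','w1');print(proj(load('w1'),[[.515,-.024,.243],[.555,0,.236],[.476,-.046,.215]]))"
```

```text
t 1.73 pos [517.9 -13.2 325.1] jaw yaw -59.5 tilt [ -0.18 -57.3   -0.49] F [0.3 0.2 0. ] w 88.0
total cm [ 0.79 -0.5   0.78] rows 1 each [ 0.79 -0.5   0.78]
[[292.72805761 207.80208031]
 [292.55761514 154.22058822]
 [290.89082634 242.25426509]]
```

View pics/w1.png

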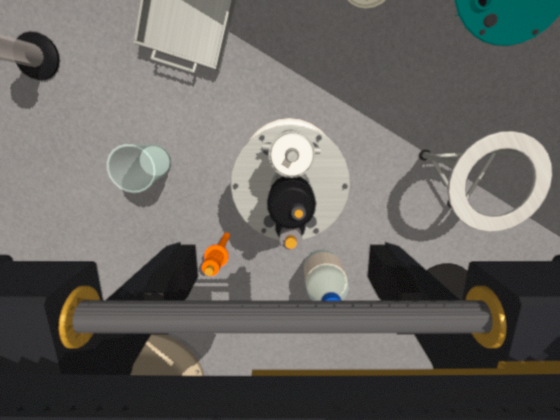

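```bash
python3 -c "
import cv2
t=cv2.imread('pics/w1.png');cv2.imwrite('pics/w1c.png',cv2.resize(t[110:260,220:370],None,fx=4,fy=4,interpolation=2))"
```

```text
(no output)
```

View pics/w1c.png

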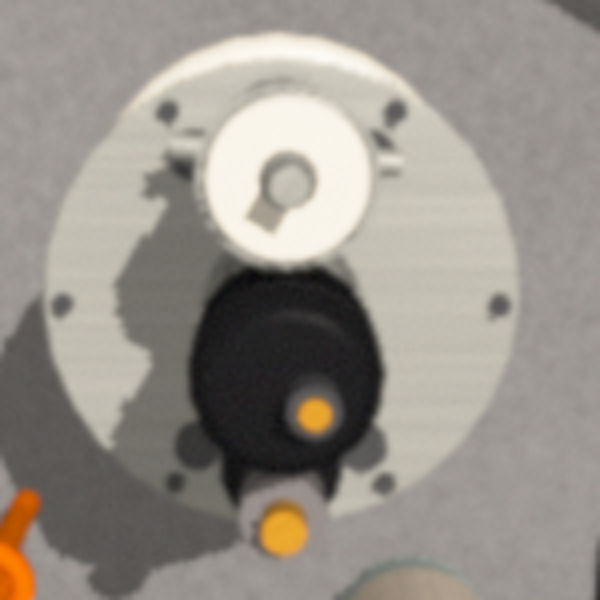

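```bash
python3 -c "
from h import *
c=load('w1');f=lambda u,v,z:print(np.round(onz(c,220+u/4,110+v/4,z)*1000,1))
f(280.5,304.5,.151);f(287,180,.236);f(288,387,.243);f(281,304,.151);f(62,304,.151);f(499,305,.151);f(283,528,.215)
c=load('w1');print(np.round(onz(c,500,181,.115)*1000,1))
go(.515,-.024,.22-.019)"
```

```text
[514.1 -23.5 151. ]
[5.541e+02 3.000e-01 2.360e+02]
[515.5 -22.9 243. ]
[514.3 -23.5 151. ]
[481.5  32.  151. ]
[546.6 -78.8 151. ]
[476.2 -45.7 215. ]
[ 650.9 -257.1  115. ]
t 1.78 pos [517.7 -13.5 325. ] jaw yaw -59.54 tilt [ -0.18 -57.3   -0.51] F [-0.4 -0.2 -0. ] w 87.9
total cm [ 0.81 12.39  0.88] rows 4 each [0.2  3.1  0.22]
```

Emit:
{"method": "send_rows", "body": {"moves": [{"dx": 0.8,"dy": 0,"dz": 0.8,"rx": 0.5,"ry": 0,"rz": -0.2},{"dx": 0,"dy": 3.5,"dz": 0,"rx": 0,"ry": 0,"rz": 0},{"dx": 0,"dy": 0,"dz": 0,"rx": 0,"ry": 0,"rz": 0}]}}

```text
clock: 2.03
eef_pos: [0.5131, -0.0281, 0.2889]
eef_rot: [-0.523, 1.922, -1.925]
ft_force: [-0.3, 0.3, -1.6]
width: 0.997
```

```bash
python3 -c "
from h import *
go(.5145,-.0235,.22-.019)"
```

```text
t 2.03 pos [513.1 -28.1 288.9] jaw yaw -59.65 tilt [  0.1  -57.3    0.09] F [-0.3  0.3 -1.6] w 87.7
total cm [-0.36  8.79 -0.34] rows 3 each [-0.12  2.93 -0.11]
```

Emit:
{"method": "send_rows", "body": {"moves": [{"dx": -0.4,"dy": 0,"dz": -0.3,"rx": 0,"ry": 0,"rz": 0},{"dx": 0,"dy": 2.5,"dz": 0,"rx": 0,"ry": 0,"rz": 0},{"dx": 0,"dy": 2.5,"dz": 0,"rx": 0,"ry": 0,"rz": 0},{"dx": 0,"dy": 2.5,"dz": 0,"rx": 0,"ry": 0,"rz": 0},{"dx": 0,"dy": 1.2,"dz": 0,"rx": 0,"ry": 0,"rz": 0},{"dx": 0,"dy": 0,"dz": 0,"rx": 0,"ry": 0,"rz": 0}]}}

```text
clock: 2.53
eef_pos: [0.5178, -0.0296, 0.2093]
eef_rot: [-0.503, 1.913, -1.935]
ft_force: [0.0, 0.9, 0.1]
width: 0.999
```

```bash
python3 -c "
from h import *
go(.5145,-.0235,.22-.019)"
```

```text
t 2.53 pos [517.8 -29.6 209.3] jaw yaw -60.09 tilt [ -0.42 -57.29   0.76] F [0.  0.9 0.1] w 88.0
total cm [-0.01  0.82 -0.71] rows 1 each [-0.01  0.82 -0.71]
```

Emit:
{"method": "send_rows", "body": {"moves": [{"dx": 0,"dy": 0.4,"dz": -0.7,"rx": -0.8,"ry": 0,"rz": -0.4},{"dx": 0,"dy": 0.4,"dz": 0,"rx": 0,"ry": 0,"rz": 0},{"dx": 0,"dy": 0,"dz": 0,"rx": 0,"ry": 0,"rz": 0}]}}

```text
clock: 2.78
eef_pos: [0.5157, -0.0244, 0.2051]
eef_rot: [-0.509, 1.926, -1.928]
ft_force: [0.6, 0.6, 0.1]
width: 1.003
```

```bash
python3 -c "
from h import *
go(.5145,-.0235,.22-.019)"
```

```text
t 2.78 pos [515.7 -24.4 205.1] jaw yaw -60.18 tilt [ -0.2  -57.3    0.12] F [0.6 0.6 0.1] w 88.2
total cm [ 0.06  0.41 -0.14] rows 1 each [ 0.06  0.41 -0.14]
```

Emit:
{"method": "send_rows", "body": {"moves": [{"dx": 0,"dy": 0.4,"dz": -0.1,"rx": 0,"ry": 0,"rz": 0},{"dx": 0,"dy": 0,"dz": 0,"rx": 0,"ry": 0,"rz": 0}]}}

```text
clock: 2.95
eef_pos: [0.516, -0.0237, 0.2026]
eef_rot: [-0.506, 1.924, -1.929]
ft_force: [-1.4, 0.5, -0.5]
width: 0.999
```

Emit:
{"method": "send_rows", "body": {"moves": [{"dx": 0,"dy": 0,"dz": 0,"rx": 0,"ry": 0,"rz": 0},{"dx": 0,"dy": 0,"dz": 0,"rx": 0,"ry": 0,"rz": 0},{"dx": 0,"dy": 0,"dz": 0,"rx": 0,"ry": 0,"rz": 0},{"dx": 0,"dy": 0,"dz": 0,"rx": 0,"ry": 0,"rz": 0},{"dx": 0,"dy": 0,"dz": 0,"rx": 0,"ry": 0,"rz": 0},{"dx": 0,"dy": 0,"dz": 0,"rx": 0,"ry": 0,"rz": 0}], "gripper": 255, "newtons": 30}}

```text
clock: 3.45
eef_pos: [0.5165, -0.0238, 0.2039]
eef_rot: [-0.505, 1.922, -1.929]
ft_force: [-0.5, -0.6, -0.3]
width: 0.571
```

```bash
python3 -c "
from h import *
go(.5145,-.0235,.22-.019)"
```

```text
t 3.45 pos [516.5 -23.8 203.9] jaw yaw -60.17 tilt [ -0.4  -57.3    0.33] F [-0.5 -0.6 -0.3] w 50.2
total cm [ 0.16  0.29 -0.13] rows 1 each [ 0.16  0.29 -0.13]
```

Emit:
{"method": "send_rows", "body": {"moves": [{"dx": 0,"dy": 0,"dz": 0,"rx": 0,"ry": 0,"rz": 0},{"dx": 0,"dy": 0,"dz": 0,"rx": 0,"ry": 0,"rz": 0},{"dx": 0,"dy": 0,"dz": 0,"rx": 0,"ry": 0,"rz": 0}]}}

```text
clock: 3.7
eef_pos: [0.5168, -0.0235, 0.205]
eef_rot: [-0.503, 1.921, -1.929]
ft_force: [-2.3, 2.6, 17.0]
width: 0.344
```

```bash
python3 -c "
from h import *
go(.5145,-.0235,.22-.019)"
```

```text
t 3.7 pos [516.8 -23.5 205. ] jaw yaw -60.17 tilt [ -0.49 -57.3    0.35] F [-2.3  2.6 17. ] w 30.2
total cm [ 0.21  0.4  -0.11] rows 1 each [ 0.21  0.4  -0.11]
```

```bash
python3 -c "
from h import *
for n in ['wrist','side']: grab(n,n+'2')
c=load('side2')['pixels'];cv2.imwrite('pics/s2c.png',cv2.resize(c[100:270,220:420],None,fx=3.5,fy=3.5,interpolation=2))
print(robot.state()['width'])"
```

```text
0.25417677074052225
```

View pics/wrist2.png

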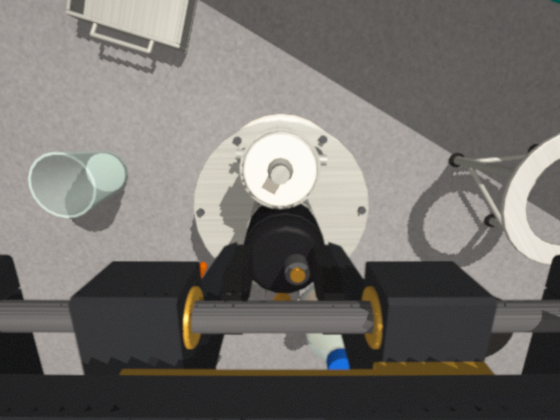

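View pics/s2c.png

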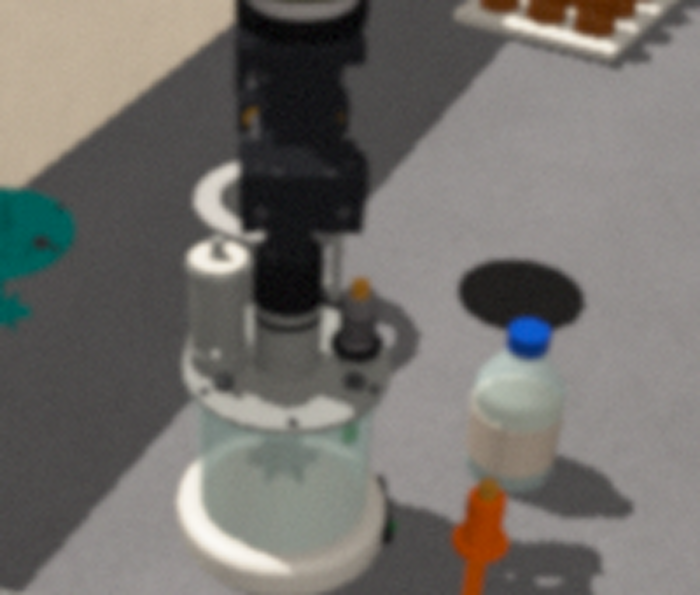

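```bash
python3 -c "
from h import *
c=load('side2')['pixels'];a=cv2.resize(c[120:220,265:345],None,fx=7,fy=6,interpolation=2);a=np.clip(255*(a/255.)**.45,0,255).astype(np.uint8)
w=load('wrist2')['pixels'];b=cv2.resize(w[180:330,180:390],None,fx=3.5,fy=4,interpolation=2);b=np.clip(255*(b/255.)**.45,0,255).astype(np.uint8)
cv2.imwrite('pics/a2.png',a);cv2.imwrite('pics/b2.png',b)
go(.5145,-.0235,.201)
c=load('side2'); print(proj(c,[[.5145,-.0235,.243],[.5145,-.0235,.151],[.5145,-.0235,.205],[.5145,-.0235,.265]]))
c=load('wrist2'); print(proj(c,[[.5145,-.0235,.243]]))"
```

```text
t 3.8 pos [517.2 -23.2 206.1] jaw yaw -60.16 tilt [ -0.59 -57.3    0.4 ] F [-3.4  5.4 20.3] w 22.4
total cm [ 0.25  0.51 -0.11] rows 1 each [ 0.25  0.51 -0.11]
[[302.51692095 170.49659181]
 [301.30270926 203.37847041]
 [301.99601949 184.57958808]
 [302.83205455 161.99366426]]
[[281.97451865 261.96762873]]
```

View pics/a2.png

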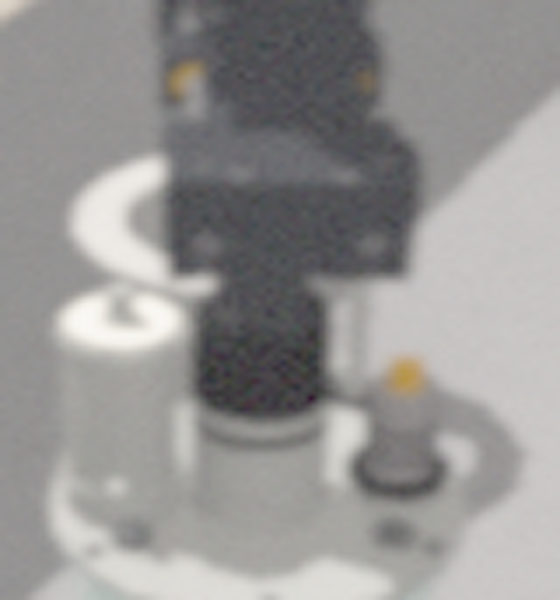

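View pics/b2.png

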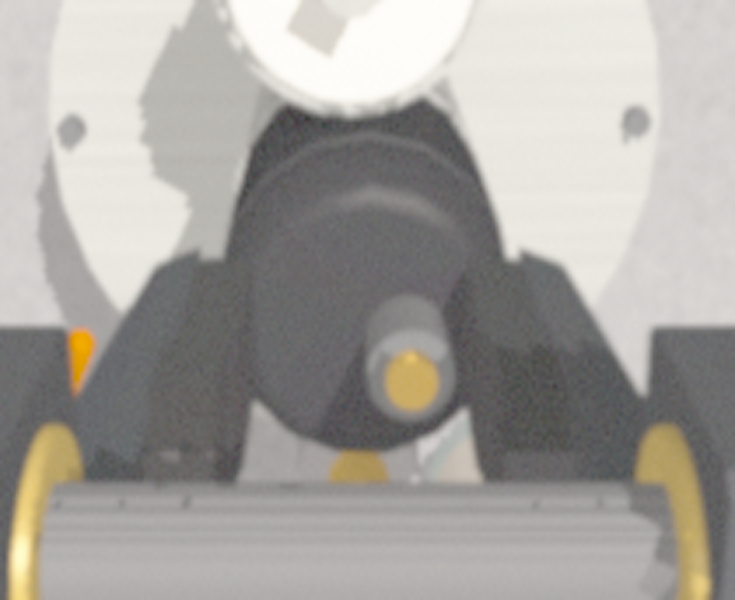

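```bash
python3 -c "
from h import *
grab('wrist','wrist3'); s=robot.state(); print(s['width'],s['clock'],s['ft_force'],s['eef_pos'])
c=load('wrist2');s=c['s'];R=cv2.Rodrigues(s['eef_rot'])[0]
for w in (22,30,46):
  for y in (0,-19,-35): print(w,y,[np.round(proj(c,[R@np.array([x,y,z*w/2])/1000+s['eef_pos']])[0]) for x in (-9,9) for z in (-1,1)])
w=load('wrist3')['pixels'];b=cv2.resize(w[180:330,180:390],None,fx=3.5,fy=4,interpolation=2);b=np.clip(255*(b/255.)**.45,0,255).astype(np.uint8);cv2.imwrite('pics/b3.png',b)
"
```

```text
0.20737901768926742 3.85 [-4.39418966  6.2759108  23.77762358] [ 0.51730402 -0.02300252  0.20663151]
22 0 [array([266., 219.]), array([301., 219.]), array([266., 246.]), array([301., 245.])]
22 -19 [array([264., 230.]), array([303., 230.]), array([265., 259.]), array([302., 259.])]
22 -35 [array([262., 240.]), array([305., 240.]), array([263., 272.]), array([304., 272.])]
30 0 [array([259., 219.]), array([308., 219.]), array([260., 246.]), array([307., 245.])]
30 -19 [array([257., 230.]), array([310., 230.]), array([258., 259.]), array([309., 259.])]
30 -35 [array([255., 240.]), array([313., 240.]), array([255., 272.]), array([312., 272.])]
46 0 [array([247., 219.]), array([320., 219.]), array([248., 246.]), array([319., 245.])]
46 -19 [array([243., 230.]), array([324., 229.]), array([244., 259.]), array([323., 259.])]
46 -35 [array([239., 240.]), array([328., 240.]), array([240., 272.]), array([327., 272.])]
```

View pics/b3.png

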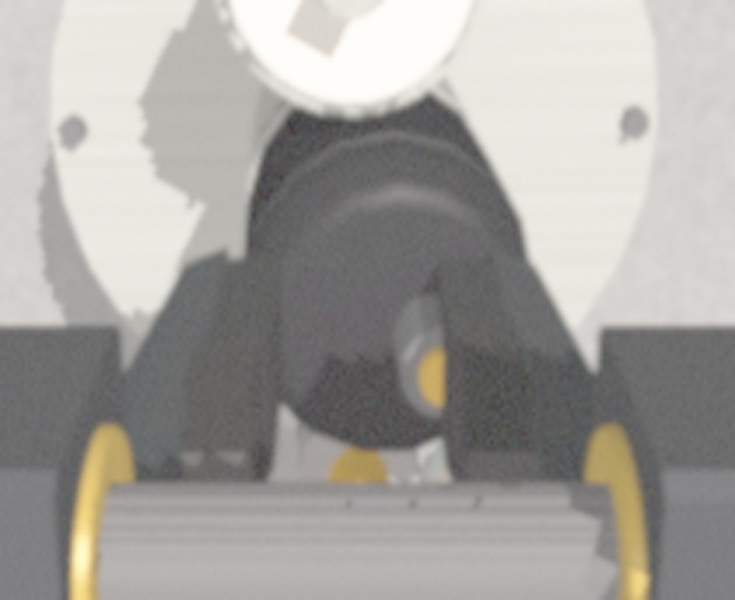

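Emit:
{"method": "send_rows", "body": {"moves": [{"dx": 0,"dy": 0,"dz": 0,"rx": 0,"ry": 0,"rz": 0},{"dx": 0,"dy": 0,"dz": 0,"rx": 0,"ry": 0,"rz": 0},{"dx": 0,"dy": 0,"dz": 0,"rx": 0,"ry": 0,"rz": 0},{"dx": 0,"dy": 0,"dz": 0,"rx": 0,"ry": 0,"rz": 0},{"dx": 0,"dy": 0,"dz": 0,"rx": 0,"ry": 0,"rz": 0},{"dx": 0,"dy": 0,"dz": 0,"rx": 0,"ry": 0,"rz": 0}], "gripper": 0}}

```text
clock: 4.35
eef_pos: [0.5176, -0.0228, 0.2076]
eef_rot: [-0.499, 1.918, -1.928]
ft_force: [-0.2, -0.3, 0.3]
width: 0.644
```

```bash
python3 -c "
from h import *
go(.5145,-.0235,.201)
grab('wrist','wrist4');grab('side','side4')
w=load('wrist4')['pixels'];b=cv2.resize(w[110:330,160:400],None,fx=3,fy=2.7,interpolation=2);b=np.clip(255*(b/255.)**.45,0,255).astype(np.uint8);cv2.imwrite('pics/b4.png',b)
c=load('side4')['pixels'];a=cv2.resize(c[80:220,245:375],None,fx=5,fy=4.2,interpolation=2);a=np.clip(255*(a/255.)**.45,0,255).astype(np.uint8);cv2.imwrite('pics/a4.png',a)
"
```

```text
t 4.35 pos [517.6 -22.8 207.6] jaw yaw -60.14 tilt [ -0.72 -57.29   0.47] F [-0.2 -0.3  0.3] w 56.7
total cm [ 0.31  0.66 -0.1 ] rows 1 each [ 0.31  0.66 -0.1 ]
```

View pics/b4.png

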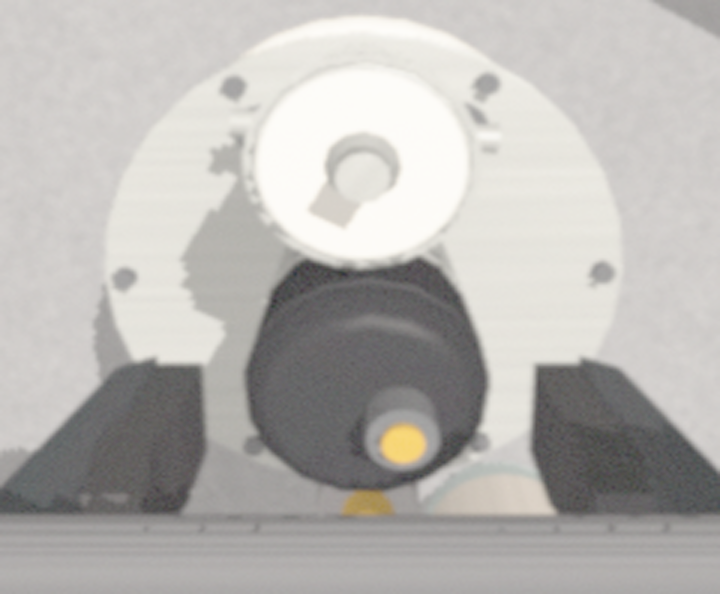

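View pics/a4.png

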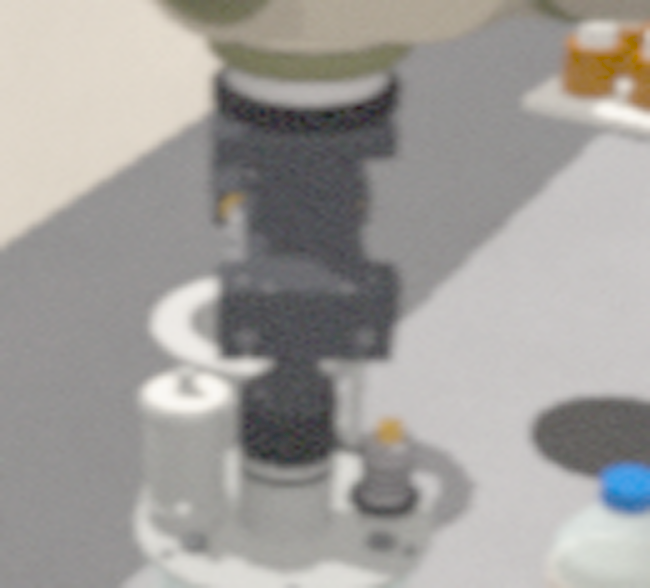

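Emit:
{"method": "send_rows", "body": {"moves": [{"dx": 0.3,"dy": 0,"dz": -0.1,"rx": -0.5,"ry": 0,"rz": -0.7},{"dx": 0,"dy": 0,"dz": 0,"rx": 0,"ry": 0,"rz": 0},{"dx": 0,"dy": 0,"dz": 0,"rx": 0,"ry": 0,"rz": 0},{"dx": 0,"dy": 1.5,"dz": 0,"rx": 0,"ry": 0,"rz": 0}]}}

```text
clock: 4.78
eef_pos: [0.5152, -0.0239, 0.1943]
eef_rot: [-0.512, 1.927, -1.928]
ft_force: [-0.6, -0.6, 1.1]
width: 0.998
```

```bash
python3 -c "
from h import *
go(.5145,-.0235,.164)"
```

```text
t 4.78 pos [515.2 -23.9 194.3] jaw yaw -60.14 tilt [ -0.1  -57.3    0.07] F [-0.6 -0.6  1.1] w 87.8
total cm [ 0.05  3.03 -0.07] rows 1 each [ 0.05  3.03 -0.07]
```

Emit:
{"method": "send_rows", "body": {"moves": [{"dx": 0,"dy": 1,"dz": 0,"rx": 0,"ry": 0,"rz": 0},{"dx": 0,"dy": 1,"dz": -0.1,"rx": 0,"ry": 0,"rz": 0},{"dx": 0,"dy": 1,"dz": 0,"rx": 0,"ry": 0,"rz": 0}]}}

```text
clock: 5.03
eef_pos: [0.5146, -0.023, 0.1623]
eef_rot: [-0.512, 1.927, -1.928]
ft_force: [1.2, -0.1, -0.8]
width: 1.002
```

```bash
python3 -c "
from h import *
go(.5145,-.0235,.164)
grab('wrist','wrist5');grab('side','side5')
w=load('wrist5')['pixels'];b=cv2.resize(w[110:330,160:400],None,fx=3,fy=2.7,interpolation=2);b=np.clip(255*(b/255.)**.45,0,255).astype(np.uint8);cv2.imwrite('pics/b5.png',b)
c=load('side5')['pixels'];a=cv2.resize(c[80:220,245:375],None,fx=5,fy=4.2,interpolation=2);a=np.clip(255*(a/255.)**.45,0,255).astype(np.uint8);cv2.imwrite('pics/a5.png',a)
"
```

```text
t 5.03 pos [514.6 -23.  162.3] jaw yaw -60.15 tilt [ -0.09 -57.3    0.06] F [ 1.2 -0.1 -0.8] w 88.2
total cm [ 0.03 -0.17  0.04] rows 1 each [ 0.03 -0.17  0.04]
```

View pics/b5.png

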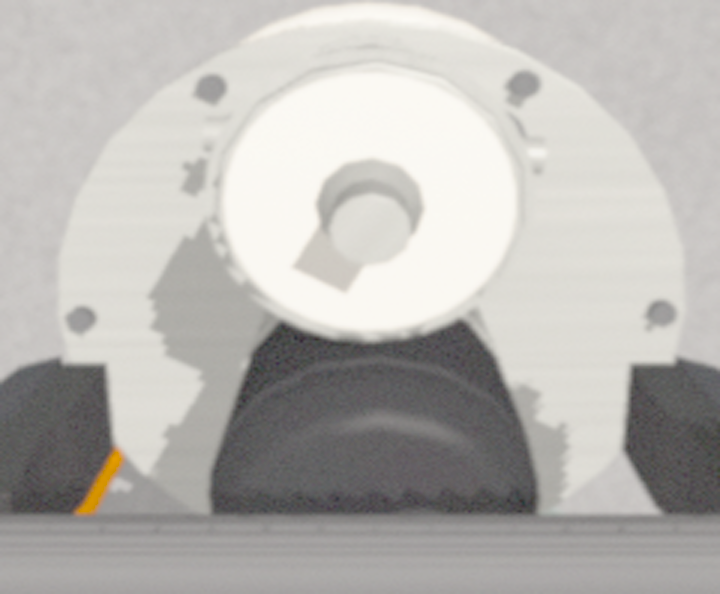

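View pics/a5.png

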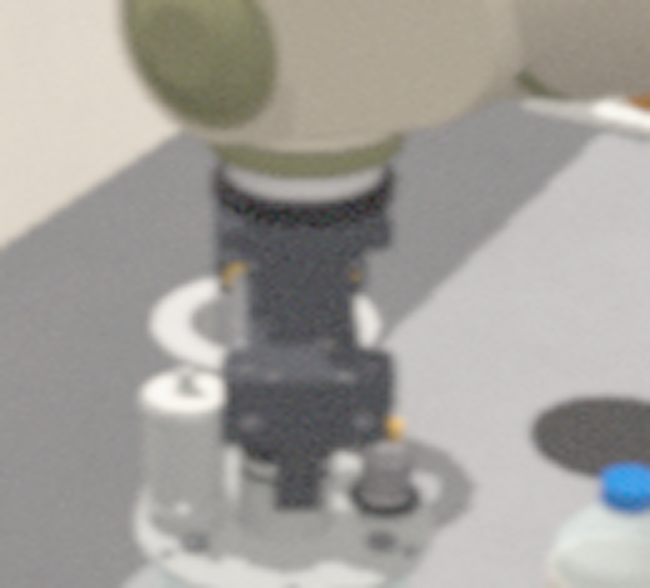

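```bash
python3 -c "
from h import *
c=load('side5'); o,d=ray(c,304.6,200.7)
for y in (.0145,.022,.029):
  print(o+d*((y-o[1])/d[1]))
o,d=ray(c,304.6,80+443/4.2)
for y in (.0,.03,.057): print(o+d*((y-o[1])/d[1]))
"
```

```text
[0.48812196 0.0145     0.19423484]
[0.48454536 0.022      0.20058933]
[0.4812072  0.029      0.20652019]
[0.49661825 0.         0.22323237]
[0.48223936 0.03       0.24675847]
[0.46929836 0.057      0.26793196]
```

Emit:
{"method": "send_rows", "body": {"moves": [{"dx": 0,"dy": 0,"dz": 0,"rx": 0,"ry": 0,"rz": 0},{"dx": 0,"dy": 0,"dz": 0,"rx": 0,"ry": 0,"rz": 0},{"dx": 0,"dy": 0,"dz": 0,"rx": 0,"ry": 0,"rz": 0},{"dx": 0,"dy": 0,"dz": 0,"rx": 0,"ry": 0,"rz": 0},{"dx": 0,"dy": 0,"dz": 0,"rx": 0,"ry": 0,"rz": 0},{"dx": 0,"dy": 0,"dz": 0,"rx": 0,"ry": 0,"rz": 0},{"dx": 0,"dy": 0,"dz": 0,"rx": 0,"ry": 0,"rz": 0},{"dx": 0,"dy": 0,"dz": 0,"rx": 0,"ry": 0,"rz": 0},{"dx": 0,"dy": 0,"dz": 0,"rx": 0,"ry": 0,"rz": 0}], "gripper": 255, "newtons": 30}}

```text
clock: 5.88
eef_pos: [0.515, -0.0233, 0.1639]
eef_rot: [-0.511, 1.926, -1.929]
ft_force: [-0.2, -0.0, -1.3]
width: 0.515
```

```bash
python3 -c "
from h import *
go(.464,-.3845,.35)"
```

```text
t 5.88 pos [515.  -23.3 163.9] jaw yaw -60.16 tilt [ -0.11 -57.3    0.11] F [-0.2 -0.  -1.3] w 45.3
total cm [ 22.36 -18.6   28.82] rows 11 each [ 2.03 -1.69  2.62]
```

Emit:
{"method": "send_rows", "body": {"moves": [{"dx": 0,"dy": -1,"dz": 0,"rx": 0,"ry": 0,"rz": 0},{"dx": 0,"dy": -1,"dz": 0,"rx": 0,"ry": 0,"rz": 0},{"dx": 0,"dy": -1,"dz": 0,"rx": 0,"ry": 0,"rz": 0},{"dx": 0,"dy": -1,"dz": 0,"rx": 0,"ry": 0,"rz": 0},{"dx": 0,"dy": -1,"dz": 0,"rx": 0,"ry": 0,"rz": 0}]}}

```text
clock: 6.3
eef_pos: [0.5131, -0.0227, 0.2157]
eef_rot: [-0.518, 1.933, -1.927]
ft_force: [-0.1, -0.1, -3.5]
width: 0.513
```

```bash
python3 -c "
from h import *
go(.515,-.0235,.30)"
```

```text
t 6.3 pos [513.1 -22.7 215.7] jaw yaw -60.15 tilt [  0.18 -57.3   -0.2 ] F [-0.1 -0.1 -3.5] w 45.1
total cm [-0.1  -8.43  0.13] rows 3 each [-0.03 -2.81  0.04]
```

Emit:
{"method": "send_rows", "body": {"moves": [{"dx": 0,"dy": -2.5,"dz": 0,"rx": 0,"ry": 0,"rz": 0},{"dx": 0,"dy": -2.5,"dz": 0,"rx": 0,"ry": 0,"rz": 0},{"dx": 2,"dy": -0.5,"dz": 2.7,"rx": 0,"ry": 0,"rz": 0},{"dx": 2.2,"dy": 0,"dz": 2.9,"rx": 0,"ry": 0,"rz": 0},{"dx": 2.2,"dy": 0,"dz": 2.9,"rx": 0,"ry": 0,"rz": 0},{"dx": 2.2,"dy": 0,"dz": 2.9,"rx": 0,"ry": 0,"rz": 0},{"dx": 2.2,"dy": 0,"dz": 2.9,"rx": 0,"ry": 0,"rz": 0},{"dx": 2.2,"dy": 0,"dz": 2.9,"rx": 0,"ry": 0,"rz": 0},{"dx": 2.2,"dy": 0,"dz": 2.9,"rx": 0,"ry": 0,"rz": 0},{"dx": 2.2,"dy": 0,"dz": 2.9,"rx": 0,"ry": 0,"rz": 0},{"dx": 2,"dy": 0,"dz": 2.4,"rx": 0,"ry": 0,"rz": 0},{"dx": 0,"dy": 0,"dz": 0,"rx": 0,"ry": 0,"rz": 0}]}}

```text
clock: 7.3
eef_pos: [0.4684, -0.3514, 0.2852]
eef_rot: [-0.518, 1.922, -1.925]
ft_force: [0.5, -0.2, -4.1]
width: 0.517
```

```bash
python3 -c "
from h import *
go(.463,-.3845,.10)"
```

```text
t 7.3 pos [ 468.4 -351.4  285.2] jaw yaw -59.76 tilt [ -0.08 -57.3    0.1 ] F [ 0.5 -0.2 -4.1] w 45.5
total cm [ 2.16 18.52  2.55] rows 5 each [0.43 3.7  0.51]
```

Emit:
{"method": "send_rows", "body": {"moves": [{"dx": 1.1,"dy": 2,"dz": 1.3,"rx": 0,"ry": 0,"rz": 0},{"dx": 1.1,"dy": 3,"dz": 1.3,"rx": 0,"ry": 0,"rz": 0},{"dx": 0,"dy": 3.5,"dz": 0,"rx": 0,"ry": 0,"rz": 0},{"dx": 0,"dy": 3.5,"dz": 0,"rx": 0,"ry": 0,"rz": 0},{"dx": 0,"dy": 3.5,"dz": 0,"rx": 0,"ry": 0,"rz": 0},{"dx": 0,"dy": 3,"dz": 0,"rx": 0,"ry": 0,"rz": 0},{"dx": 0,"dy": 0,"dz": 0,"rx": 0,"ry": 0,"rz": 0}]}}

```text
clock: 7.88
eef_pos: [0.4626, -0.3894, 0.0994]
eef_rot: [-0.511, 1.918, -1.931]
ft_force: [-0.1, 1.2, -4.8]
width: 0.514
```

```bash
python3 -c "
from h import *
go(.463,-.3845,.018)
grab('wrist','w6')"
```

```text
t 7.88 pos [ 462.6 -389.4   99.4] jaw yaw -59.98 tilt [ -0.17 -57.3    0.43] F [-0.1  1.2 -4.8] w 45.3
total cm [-0.26  8.14 -0.46] rows 3 each [-0.09  2.71 -0.15]
```

View pics/w6.png

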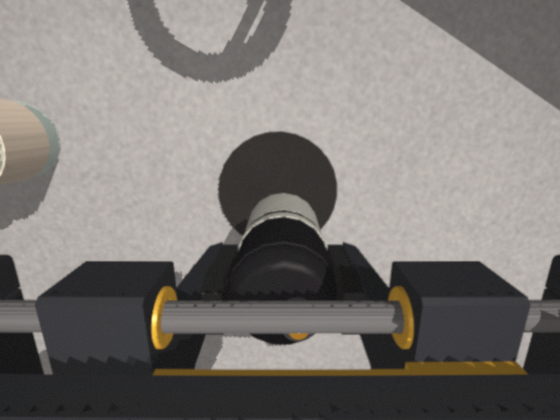

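Emit:
{"method": "send_rows", "body": {"moves": [{"dx": -0.2,"dy": 2,"dz": -0.4,"rx": -0.4,"ry": 0,"rz": 0},{"dx": 0,"dy": 2,"dz": 0,"rx": 0,"ry": 0,"rz": 0},{"dx": 0,"dy": 1.5,"dz": 0,"rx": 0,"ry": 0,"rz": 0},{"dx": 0,"dy": 0.8,"dz": 0,"rx": 0,"ry": 0,"rz": 0},{"dx": 0,"dy": 0,"dz": 0,"rx": 0,"ry": 0,"rz": 0}]}}

```text
clock: 8.35
eef_pos: [0.4691, -0.3909, 0.0518]
eef_rot: [-0.504, 1.901, -1.941]
ft_force: [0.0, -0.5, -3.6]
width: 0.519
```

```bash
python3 -c "
from h import *
go(.463,-.3845,.018)"
```

```text
t 8.35 pos [ 469.1 -390.9   51.8] jaw yaw -59.91 tilt [ -0.39 -57.28   1.28] F [ 0.  -0.5 -3.6] w 45.7
total cm [ 0.23  3.36 -0.94] rows 1 each [ 0.23  3.36 -0.94]
```

Emit:
{"method": "send_rows", "body": {"moves": [{"dx": 0.2,"dy": 0,"dz": -0.9,"rx": -1.3,"ry": 0,"rz": -0.4},{"dx": 0,"dy": 0.8,"dz": 0,"rx": 0,"ry": 0,"rz": 0},{"dx": 0,"dy": 0.8,"dz": -0.1,"rx": -0.2,"ry": 0,"rz": 0},{"dx": 0,"dy": 0.5,"dz": -0.1,"rx": -0.1,"ry": 0,"rz": 0},{"dx": 0,"dy": 0,"dz": 0,"rx": 0,"ry": 0,"rz": 0}]}}

```text
clock: 8.77
eef_pos: [0.4636, -0.384, 0.0357]
eef_rot: [-0.517, 1.924, -1.926]
ft_force: [-0.6, -0.0, -3.1]
width: 0.515
```

```bash
python3 -c "
from h import *
go(.463,-.3845,.018)"
```

```text
t 8.77 pos [ 463.6 -384.    35.7] jaw yaw -59.89 tilt [-4.00e-02 -5.73e+01  7.00e-02] F [-0.6 -0.  -3.1] w 45.3
total cm [0.07 1.77 0.01] rows 1 each [0.07 1.77 0.01]
```

Emit:
{"method": "send_rows", "body": {"moves": [{"dx": 0,"dy": 0.6,"dz": 0,"rx": 0,"ry": 0,"rz": 0},{"dx": 0,"dy": 0.5,"dz": 0,"rx": 0,"ry": 0,"rz": 0},{"dx": 0,"dy": 0.4,"dz": 0,"rx": 0,"ry": 0,"rz": 0},{"dx": 0,"dy": 0.2,"dz": 0,"rx": 0,"ry": 0,"rz": 0}]}}

```text
clock: 9.1
eef_pos: [0.4637, -0.3843, 0.0174]
eef_rot: [-0.517, 1.924, -1.927]
ft_force: [-0.4, -0.0, -4.2]
width: 0.511
```

```bash
python3 -c "
from h import *
go(.463,-.3845,.018)"
```

```text
t 9.1 pos [ 463.7 -384.3   17.4] jaw yaw -59.89 tilt [-5.00e-02 -5.73e+01  1.10e-01] F [-0.4 -0.  -4.2] w 45.0
total cm [ 0.07 -0.06 -0.02] rows 1 each [ 0.07 -0.06 -0.02]
```

Not in contact yet (still bearing ~4 N); go on in small steps.

Emit:
{"method": "send_rows", "body": {"moves": [{"dx": 0,"dy": 0.2,"dz": 0,"rx": 0,"ry": 0,"rz": 0},{"dx": 0,"dy": 0.1,"dz": 0,"rx": 0,"ry": 0,"rz": 0}]}}

```text
clock: 9.27
eef_pos: [0.464, -0.3846, 0.0169]
eef_rot: [-0.517, 1.923, -1.927]
ft_force: [-3.1, 3.0, 6.9]
width: 0.513
```

Emit:
{"method": "send_rows", "body": {"moves": [{"dx": 0,"dy": 0.2,"dz": 0,"rx": 0,"ry": 0,"rz": 0}]}}

```text
clock: 9.35
eef_pos: [0.464, -0.3847, 0.0167]
eef_rot: [-0.517, 1.923, -1.927]
ft_force: [-7.6, 6.2, 20.9]
width: 0.513
```

Emit:
{"method": "send_rows", "body": {"moves": [{"dx": 0,"dy": -0.1,"dz": 0,"rx": 0,"ry": 0,"rz": 0},{"dx": 0,"dy": 0,"dz": 0,"rx": 0,"ry": 0,"rz": 0},{"dx": 0,"dy": 0,"dz": 0,"rx": 0,"ry": 0,"rz": 0},{"dx": 0,"dy": 0,"dz": 0,"rx": 0,"ry": 0,"rz": 0},{"dx": 0,"dy": 0,"dz": 0,"rx": 0,"ry": 0,"rz": 0},{"dx": 0,"dy": -1,"dz": 0,"rx": 0,"ry": 0,"rz": 0},{"dx": 0,"dy": -2.5,"dz": 0,"rx": 0,"ry": 0,"rz": 0},{"dx": 0,"dy": -3.5,"dz": 0,"rx": 0,"ry": 0,"rz": 0},{"dx": 0,"dy": -4,"dz": 0,"rx": 0,"ry": 0,"rz": 0},{"dx": 0,"dy": -4,"dz": 0,"rx": 0,"ry": 0,"rz": 0},{"dx": 0,"dy": -4,"dz": 0,"rx": 0,"ry": 0,"rz": 0},{"dx": 0,"dy": -4,"dz": 0,"rx": 0,"ry": 0,"rz": 0}], "gripper": 0}}

```text
clock: 10.35
eef_pos: [0.4614, -0.3818, 0.2529]
eef_rot: [-0.522, 1.936, -1.918]
ft_force: [0.5, -1.0, -0.7]
width: 1.002
```

```bash
python3 -c "
from h import *
go(.554,0,.30)
grab('top','t7');grab('side','s7')
a=cv2.resize(load('t7')['pixels'][150:300,240:440],None,fx=2.8,fy=2.8,interpolation=2)
b=cv2.resize(load('s7')['pixels'][120:280,260:460],None,fx=2.8,fy=2.8,interpolation=2)
cv2.imwrite('pics/a7.png',a);cv2.imwrite('pics/b7.png',b)"
```

```text
t 10.35 pos [ 461.4 -381.8  252.9] jaw yaw -59.88 tilt [  0.08 -57.3   -0.54] F [ 0.5 -1.  -0.7] w 88.2
total cm [-27.16  -4.48 -28.42] rows 10 each [-2.72 -0.45 -2.84]
```

View pics/a7.png

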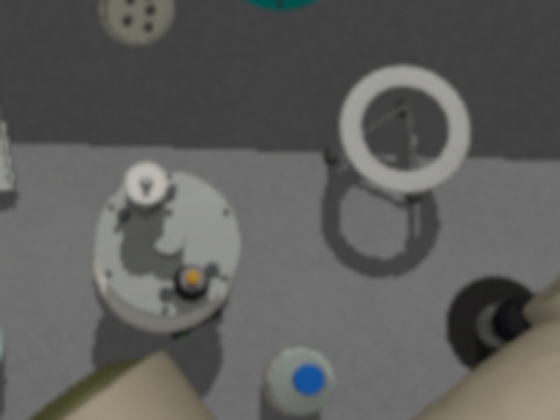

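View pics/b7.png

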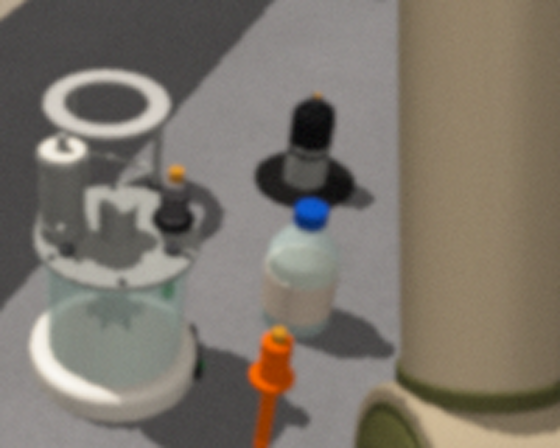

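Emit:
{"method": "send_rows", "body": {"moves": [{"dx": -2.7,"dy": -1,"dz": -2.8,"rx": 0.5,"ry": 0,"rz": 0},{"dx": -2.7,"dy": -1,"dz": -2.8,"rx": 0,"ry": 0,"rz": 0},{"dx": -2.7,"dy": 0,"dz": -2.8,"rx": 0,"ry": 0,"rz": 0},{"dx": -2.7,"dy": 0,"dz": -2.8,"rx": 0,"ry": 0,"rz": 0},{"dx": -2.7,"dy": 0,"dz": -2.8,"rx": 0,"ry": 0,"rz": 0},{"dx": -2.7,"dy": 0,"dz": -2.8,"rx": 0,"ry": 0,"rz": 0},{"dx": -2.7,"dy": 0,"dz": -2.8,"rx": 0,"ry": 0,"rz": 0},{"dx": -2.7,"dy": 0,"dz": -2.8,"rx": 0,"ry": 0,"rz": 0},{"dx": -2.7,"dy": 0,"dz": -2.8,"rx": 0,"ry": 0,"rz": 0},{"dx": -2.7,"dy": 0,"dz": -2.8,"rx": 0,"ry": 0,"rz": 0},{"dx": 0,"dy": 0,"dz": 0,"rx": 0,"ry": 0,"rz": 0}]}}

```text
clock: 11.37
eef_pos: [0.5569, 0.0097, 0.2754]
eef_rot: [-0.508, 1.916, -1.94]
ft_force: [-0.3, -0.1, -0.4]
width: 1.001
```

```bash
python3 -c "
from h import *
go(.5543,-.0003,.158)"
```

```text
t 11.37 pos [556.9   9.7 275.4] jaw yaw -60.27 tilt [ -0.06 -57.3    0.71] F [-0.3 -0.1 -0.4] w 88.1
total cm [ 0.74 11.74  0.59] rows 3 each [0.25 3.91 0.2 ]
```

Emit:
{"method": "send_rows", "body": {"moves": [{"dx": 0.7,"dy": 2,"dz": 0.6,"rx": -0.7,"ry": -0.4,"rz": 0},{"dx": 0,"dy": 2,"dz": 0,"rx": 0,"ry": 0,"rz": 0},{"dx": 0,"dy": 1,"dz": 0,"rx": 0,"ry": 0,"rz": 0},{"dx": 0,"dy": 0,"dz": 0,"rx": 0,"ry": 0,"rz": 0}]}}

```text
clock: 11.7
eef_pos: [0.5536, 0.0039, 0.2236]
eef_rot: [-0.523, 1.921, -1.92]
ft_force: [-0.6, 0.4, -0.6]
width: 1.0
```

```bash
python3 -c "
from h import *
go(.5543,-.0003,.158)"
```

```text
t 11.7 pos [553.6   3.9 223.6] jaw yaw -59.47 tilt [-9.00e-02 -5.73e+01  1.00e-02] F [-0.6  0.4 -0.6] w 88.0
total cm [0.16 6.56 0.4 ] rows 2 each [0.08 3.28 0.2 ]
```

Emit:
{"method": "send_rows", "body": {"moves": [{"dx": 0.2,"dy": 2,"dz": 0.4,"rx": 0,"ry": 0,"rz": 0},{"dx": 0,"dy": 2,"dz": 0,"rx": 0,"ry": 0,"rz": 0},{"dx": 0,"dy": 1.5,"dz": 0,"rx": 0,"ry": 0,"rz": 0},{"dx": 0,"dy": 0.7,"dz": 0,"rx": 0,"ry": 0,"rz": 0},{"dx": 0,"dy": 0,"dz": 0,"rx": 0,"ry": 0,"rz": 0}]}}

```text
clock: 12.12
eef_pos: [0.5543, -0.0019, 0.162]
eef_rot: [-0.519, 1.919, -1.922]
ft_force: [-0.0, 0.4, -0.3]
width: 1.0
```

```bash
python3 -c "
from h import *
go(.5543,-.0003,.158)"
```

```text
t 12.12 pos [554.3  -1.9 162. ] jaw yaw -59.53 tilt [ -0.2  -57.3    0.13] F [-0.   0.4 -0.3] w 88.0
total cm [-0.08  0.4  -0.14] rows 1 each [-0.08  0.4  -0.14]
```

Emit:
{"method": "send_rows", "body": {"moves": [{"dx": 0,"dy": 0.5,"dz": -0.1,"rx": 0,"ry": 0,"rz": -0.2},{"dx": 0,"dy": 0,"dz": 0,"rx": 0,"ry": 0,"rz": 0}]}}

```text
clock: 12.28
eef_pos: [0.5543, -0.0013, 0.1582]
eef_rot: [-0.521, 1.918, -1.924]
ft_force: [-0.3, 0.7, -1.9]
width: 1.0
```

Emit:
{"method": "send_rows", "body": {"moves": [{"dx": 0,"dy": 0,"dz": 0,"rx": 0,"ry": 0,"rz": 0},{"dx": 0,"dy": 0,"dz": 0,"rx": 0,"ry": 0,"rz": 0},{"dx": 0,"dy": 0,"dz": 0,"rx": 0,"ry": 0,"rz": 0},{"dx": 0,"dy": 0,"dz": 0,"rx": 0,"ry": 0,"rz": 0},{"dx": 0,"dy": 0,"dz": 0,"rx": 0,"ry": 0,"rz": 0},{"dx": 0,"dy": 0,"dz": 0,"rx": 0,"ry": 0,"rz": 0},{"dx": 0,"dy": 0,"dz": 0,"rx": 0,"ry": 0,"rz": 0},{"dx": 0,"dy": 0,"dz": 0,"rx": 0,"ry": 0,"rz": 0},{"dx": 0,"dy": 0,"dz": 0,"rx": 0,"ry": 0,"rz": 0},{"dx": 0,"dy": 0,"dz": 0,"rx": 0,"ry": 0,"rz": 0}], "gripper": 255, "newtons": 25}}

```text
clock: 13.12
eef_pos: [0.5556, -0.0013, 0.1615]
eef_rot: [-0.516, 1.914, -1.925]
ft_force: [-0.4, 0.7, 0.1]
width: 0.425
```

```bash
python3 -c "
from h import *
go(.5543,-.0003,.158)"
```

```text
t 13.12 pos [555.6  -1.3 161.5] jaw yaw -59.53 tilt [ -0.28 -57.3    0.4 ] F [-0.4  0.7  0.1] w 37.4
total cm [ 0.06  0.35 -0.16] rows 1 each [ 0.06  0.35 -0.16]
```

Emit:
{"method": "send_rows", "body": {"moves": [{"dx": 0,"dy": -0.7,"dz": 0,"rx": -0.2,"ry": 0,"rz": 0},{"dx": 0,"dy": -1,"dz": 0,"rx": 0,"ry": 0,"rz": 0},{"dx": 0,"dy": -1.5,"dz": 0,"rx": 0,"ry": 0,"rz": 0},{"dx": 0,"dy": -2,"dz": 0,"rx": 0,"ry": 0,"rz": 0},{"dx": 0,"dy": -2,"dz": 0,"rx": 0,"ry": 0,"rz": 0}]}}

```text
clock: 13.53
eef_pos: [0.5528, -0.0009, 0.2333]
eef_rot: [-0.528, 1.927, -1.92]
ft_force: [0.1, 1.1, -3.0]
width: 0.426
```

```bash
python3 -c "
from h import *
go(.6485,.2146,.24)"
```

```text
t 13.53 pos [552.8  -0.9 233.3] jaw yaw -59.54 tilt [  0.2  -57.3   -0.26] F [ 0.1  1.1 -3. ] w 37.5
total cm [-19.17  -0.68 -13.73] rows 6 each [-3.2  -0.11 -2.29]
```

Emit:
{"method": "send_rows", "body": {"moves": [{"dx": -2,"dy": -0.3,"dz": -1.5,"rx": 0,"ry": 0,"rz": 0},{"dx": -3.2,"dy": -0.3,"dz": -2.3,"rx": 0,"ry": 0,"rz": 0},{"dx": -3.2,"dy": 0,"dz": -2.3,"rx": 0,"ry": 0,"rz": 0},{"dx": -3.2,"dy": 0,"dz": -2.3,"rx": 0,"ry": 0,"rz": 0},{"dx": -3.2,"dy": 0,"dz": -2.3,"rx": 0,"ry": 0,"rz": 0},{"dx": -2.5,"dy": 0,"dz": -1.8,"rx": 0,"ry": 0,"rz": 0},{"dx": -1.9,"dy": 0,"dz": -1.2,"rx": 0,"ry": 0,"rz": 0},{"dx": 0,"dy": 0,"dz": 0,"rx": 0,"ry": 0,"rz": 0}]}}

```text
clock: 14.2
eef_pos: [0.6533, 0.2228, 0.2507]
eef_rot: [-0.514, 1.923, -1.924]
ft_force: [-0.8, 0.1, -3.0]
width: 0.426
```

```bash
python3 -c "
from h import *
go(.6485,.2146,.09)
print(robot.state()['qpos'])"
```

```text
t 14.2 pos [653.3 222.8 250.7] jaw yaw -59.82 tilt [ -0.26 -57.3    0.11] F [-0.8  0.1 -3. ] w 37.5
total cm [ 0.9  16.07  0.43] rows 5 each [0.18 3.21 0.09]
[ 1.59359252e-01  6.90670920e-01  7.90613762e-01 -1.18961399e-04
  1.65542356e+00  1.20338904e+00]
```

Emit:
{"method": "send_rows", "body": {"moves": [{"dx": 0.9,"dy": 2,"dz": 0.4,"rx": 0,"ry": 0,"rz": -0.2},{"dx": 0,"dy": 3,"dz": 0,"rx": 0,"ry": 0,"rz": 0},{"dx": 0,"dy": 3,"dz": 0,"rx": 0,"ry": 0,"rz": 0},{"dx": 0,"dy": 3,"dz": 0,"rx": 0,"ry": 0,"rz": 0},{"dx": 0,"dy": 2,"dz": 0,"rx": 0,"ry": 0,"rz": 0},{"dx": 0,"dy": 1,"dz": 0,"rx": 0,"ry": 0,"rz": 0},{"dx": 0,"dy": 0,"dz": 0,"rx": 0,"ry": 0,"rz": 0}]}}

```text
clock: 14.78
eef_pos: [0.6479, 0.2142, 0.1096]
eef_rot: [-0.516, 1.919, -1.925]
ft_force: [0.4, 0.9, -2.6]
width: 0.423
```

```bash
python3 -c "
from h import *
go(.6485,.2146,.0145)
grab('wrist','w8')"
```

```text
t 14.78 pos [647.9 214.2 109.6] jaw yaw -59.71 tilt [ -0.21 -57.3    0.21] F [ 0.4  0.9 -2.6] w 37.2
total cm [-0.03  9.51 -0.04] rows 3 each [-0.01  3.17 -0.01]
```

View pics/w8.png

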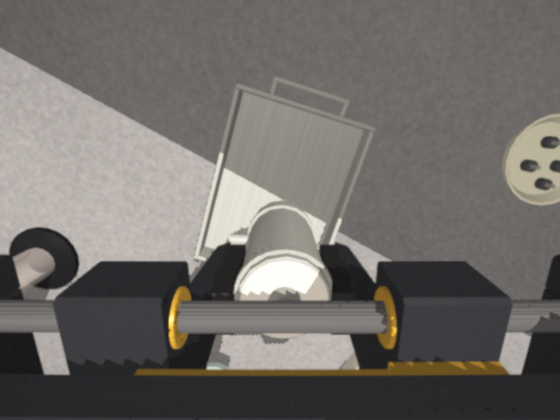

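Emit:
{"method": "send_rows", "body": {"moves": [{"dx": 0,"dy": 2,"dz": 0,"rx": -0.2,"ry": 0,"rz": -0.2},{"dx": 0,"dy": 2,"dz": 0,"rx": 0,"ry": 0,"rz": 0},{"dx": 0,"dy": 1.5,"dz": 0,"rx": 0,"ry": 0,"rz": 0},{"dx": 0,"dy": 1.2,"dz": 0,"rx": 0,"ry": 0,"rz": 0},{"dx": 0,"dy": 0.8,"dz": 0,"rx": 0,"ry": 0,"rz": 0},{"dx": 0,"dy": 0,"dz": 0,"rx": 0,"ry": 0,"rz": 0}]}}

```text
clock: 15.33
eef_pos: [0.6552, 0.2143, 0.0455]
eef_rot: [-0.499, 1.914, -1.919]
ft_force: [-1.0, -0.7, -3.6]
width: 0.425
```

```bash
python3 -c "
from h import *
go(.6485,.2146,.0145)"
```

```text
t 15.33 pos [655.2 214.3  45.5] jaw yaw -59.75 tilt [ -1.05 -57.29   0.43] F [-1.  -0.7 -3.6] w 37.4
total cm [ 0.62  3.08 -0.38] rows 1 each [ 0.62  3.08 -0.38]
```

Emit:
{"method": "send_rows", "body": {"moves": [{"dx": 0.5,"dy": 0,"dz": -0.3,"rx": -0.4,"ry": 0,"rz": -1.1},{"dx": 0,"dy": 0.8,"dz": 0,"rx": 0,"ry": 0,"rz": 0},{"dx": 0,"dy": 0.8,"dz": 0,"rx": 0,"ry": 0,"rz": 0},{"dx": 0,"dy": 0.5,"dz": 0,"rx": 0,"ry": 0,"rz": 0},{"dx": 0,"dy": 0.2,"dz": 0,"rx": 0,"ry": 0,"rz": 0}]}}

```text
clock: 15.75
eef_pos: [0.651, 0.2147, 0.025]
eef_rot: [-0.516, 1.921, -1.924]
ft_force: [-0.1, -1.0, -2.1]
width: 0.423
```

```bash
python3 -c "
from h import *
go(.6485,.2146,.0145)"
```

```text
t 15.75 pos [651.  214.7  25. ] jaw yaw -59.74 tilt [ -0.2  -57.3    0.14] F [-0.1 -1.  -2.1] w 37.2
total cm [ 0.23  1.05 -0.12] rows 1 each [ 0.23  1.05 -0.12]
```

Emit:
{"method": "send_rows", "body": {"moves": [{"dx": 0,"dy": 0.4,"dz": 0,"rx": -0.1,"ry": 0,"rz": -0.2},{"dx": 0,"dy": 0.3,"dz": 0,"rx": 0,"ry": 0,"rz": 0},{"dx": 0,"dy": 0.2,"dz": 0,"rx": 0,"ry": 0,"rz": 0}]}}

```text
clock: 16.0
eef_pos: [0.6511, 0.2148, 0.015]
eef_rot: [-0.52, 1.924, -1.925]
ft_force: [0.6, 0.4, -2.7]
width: 0.425
```

Emit:
{"method": "send_rows", "body": {"moves": [{"dx": 0,"dy": 0.2,"dz": 0,"rx": 0,"ry": 0,"rz": 0},{"dx": 0,"dy": 0.1,"dz": 0,"rx": 0,"ry": 0,"rz": 0}]}}

```text
clock: 16.17
eef_pos: [0.6521, 0.2154, 0.0147]
eef_rot: [-0.517, 1.922, -1.923]
ft_force: [-3.8, -1.5, 3.7]
width: 0.427
```

Contact; release and retreat upward.

Emit:
{"method": "send_rows", "body": {"moves": [{"dx": 0,"dy": 0,"dz": 0,"rx": 0,"ry": 0,"rz": 0},{"dx": 0,"dy": 0,"dz": 0,"rx": 0,"ry": 0,"rz": 0},{"dx": 0,"dy": 0,"dz": 0,"rx": 0,"ry": 0,"rz": 0},{"dx": 0,"dy": 0,"dz": 0,"rx": 0,"ry": 0,"rz": 0},{"dx": 0,"dy": 0,"dz": 0,"rx": 0,"ry": 0,"rz": 0},{"dx": 0,"dy": -1,"dz": 0,"rx": 0,"ry": 0,"rz": 0},{"dx": 0,"dy": -2.5,"dz": 0,"rx": 0,"ry": 0,"rz": 0},{"dx": 0,"dy": -3.5,"dz": 0,"rx": 0,"ry": 0,"rz": 0},{"dx": 0,"dy": -4,"dz": 0,"rx": 0,"ry": 0,"rz": 0},{"dx": 0,"dy": -4,"dz": 0,"rx": 0,"ry": 0,"rz": 0},{"dx": 0,"dy": -4,"dz": 0,"rx": 0,"ry": 0,"rz": 0}], "gripper": 0}}

```text
clock: 17.08
eef_pos: [0.6483, 0.2145, 0.2062]
eef_rot: [-0.532, 1.929, -1.927]
ft_force: [0.5, 0.4, -0.7]
width: 0.997
```

```bash
python3 -c "
from h import *
go(.4755,-.046,.24)
grab('side','s9');grab('top','t9')
b=cv2.resize(load('s9')['pixels'][140:340,130:360],None,fx=3,fy=2.8,interpolation=2);cv2.imwrite('pics/b9.png',b)
b=cv2.resize(load('t9')['pixels'][160:290,240:350],None,fx=5,fy=4.5,interpolation=2);cv2.imwrite('pics/a9.png',b)"
```

```text
t 17.08 pos [648.3 214.5 206.2] jaw yaw -59.75 tilt [  0.61 -57.3   -0.23] F [ 0.5  0.4 -0.7] w 87.8
total cm [28.08 -3.14 13.79] rows 8 each [ 3.51 -0.39  1.72]
```

View pics/b9.png

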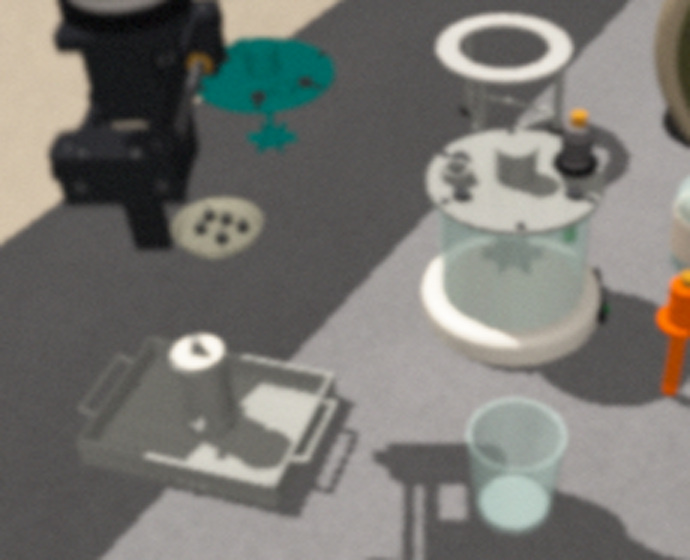

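View pics/a9.png

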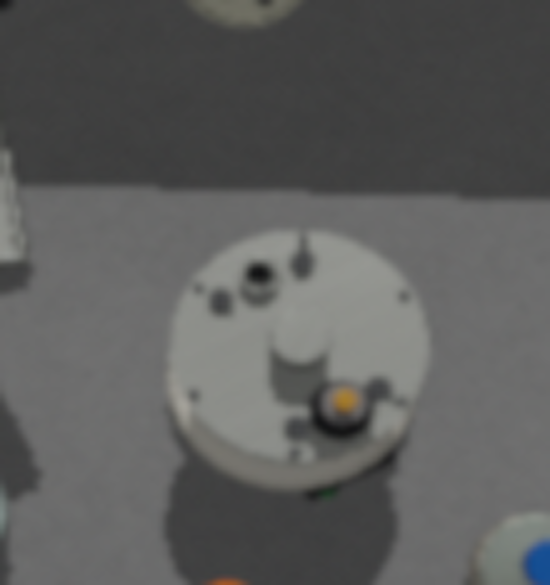

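Emit:
{"method": "send_rows", "body": {"moves": [{"dx": 2,"dy": -1.5,"dz": 1,"rx": 0.2,"ry": 0,"rz": 0.6},{"dx": 3.5,"dy": -1,"dz": 1.7,"rx": 0,"ry": 0,"rz": 0},{"dx": 3.5,"dy": 0,"dz": 1.7,"rx": 0,"ry": 0,"rz": 0},{"dx": 3.5,"dy": 0,"dz": 1.7,"rx": 0,"ry": 0,"rz": 0},{"dx": 3.5,"dy": 0,"dz": 1.7,"rx": 0,"ry": 0,"rz": 0},{"dx": 3.5,"dy": 0,"dz": 1.7,"rx": 0,"ry": 0,"rz": 0},{"dx": 3.5,"dy": 0,"dz": 1.7,"rx": 0,"ry": 0,"rz": 0},{"dx": 3,"dy": 0,"dz": 1.5,"rx": 0,"ry": 0,"rz": 0},{"dx": 1.5,"dy": 0,"dz": 0.8,"rx": 0,"ry": 0,"rz": 0},{"dx": 0,"dy": 0,"dz": 0,"rx": 0,"ry": 0,"rz": 0}]}}

```text
clock: 18.02
eef_pos: [0.4722, -0.0488, 0.2371]
eef_rot: [-0.501, 1.909, -1.919]
ft_force: [0.1, 0.5, -0.2]
width: 0.999
```

```bash
python3 -c "
from h import *
go(.4752,-.0463,.133)
grab('wrist','w10')
b=cv2.resize(load('w10')['pixels'][100:320,180:380],None,fx=3,fy=2.7,interpolation=2);cv2.imwrite('pics/a10.png',b)"
```

```text
t 18.02 pos [472.2 -48.8 237.1] jaw yaw -59.54 tilt [ -1.07 -57.29   0.58] F [ 0.1  0.5 -0.2] w 87.9
total cm [-0.19 10.42 -0.17] rows 3 each [-0.06  3.47 -0.06]
```

View pics/a10.png

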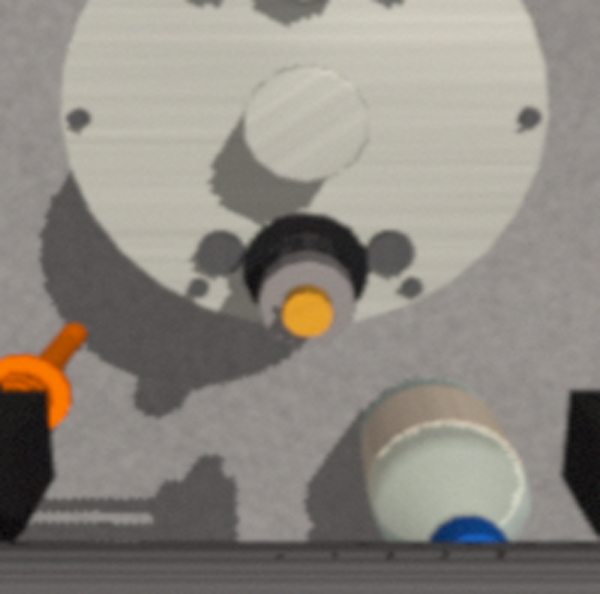

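```bash
python3 -c "
from h import *
c=load('w10');f=lambda u,v,z:print(np.round(onz(c,180+u/3,100+v/2.7,z)*1000,1))
f(306,313,.215);f(307,122,.185);f(78,118,.151);f(529,118,.151)"
```

```text
[475.4 -46.1 215. ]
[515.6 -23.1 185. ]
[481.7  32.5 151. ]
[547.  -78.8 151. ]
```

Emit:
{"method": "send_rows", "body": {"moves": [{"dx": -0.2,"dy": 2,"dz": -0.2,"rx": -0.6,"ry": 0,"rz": -1.1},{"dx": 0,"dy": 2,"dz": 0,"rx": 0,"ry": 0,"rz": 0},{"dx": 0,"dy": 1,"dz": 0,"rx": 0,"ry": 0,"rz": 0},{"dx": 0,"dy": 0,"dz": 0,"rx": 0,"ry": 0,"rz": 0}]}}

```text
clock: 18.4
eef_pos: [0.4766, -0.0424, 0.1871]
eef_rot: [-0.521, 1.918, -1.921]
ft_force: [-0.6, -0.5, -0.4]
width: 0.999
```

```bash
python3 -c "
from h import *
go(.4752,-.0463,.133)"
```

```text
t 18.4 pos [476.6 -42.4 187.1] jaw yaw -59.45 tilt [ -0.18 -57.3    0.13] F [-0.6 -0.5 -0.4] w 87.9
total cm [0.34 5.41 0.25] rows 2 each [0.17 2.71 0.12]
```

Emit:
{"method": "send_rows", "body": {"moves": [{"dx": 0.3,"dy": 1.5,"dz": 0.2,"rx": 0,"ry": 0,"rz": -0.1},{"dx": 0,"dy": 1.5,"dz": 0,"rx": 0,"ry": 0,"rz": 0},{"dx": 0,"dy": 1,"dz": 0,"rx": 0,"ry": 0,"rz": 0},{"dx": 0,"dy": 0.6,"dz": 0,"rx": 0,"ry": 0,"rz": 0},{"dx": 0,"dy": 0,"dz": 0,"rx": 0,"ry": 0,"rz": 0}]}}

```text
clock: 18.82
eef_pos: [0.4786, -0.042, 0.1418]
eef_rot: [-0.523, 1.913, -1.919]
ft_force: [-0.1, -0.6, -0.1]
width: 0.999
```

```bash
python3 -c "
from h import *
go(.4752,-.0463,.133)"
```

```text
t 18.82 pos [478.6 -42.  141.8] jaw yaw -59.16 tilt [ -0.25 -57.3    0.26] F [-0.1 -0.6 -0.1] w 87.9
total cm [0.51 0.88 0.19] rows 1 each [0.51 0.88 0.19]
```

Emit:
{"method": "send_rows", "body": {"moves": [{"dx": 0.5,"dy": 0.3,"dz": 0.2,"rx": -0.2,"ry": 0.4,"rz": -0.2},{"dx": 0,"dy": 0.5,"dz": 0,"rx": 0,"ry": 0,"rz": 0},{"dx": 0,"dy": 0,"dz": 0,"rx": 0,"ry": 0,"rz": 0}]}}

```text
clock: 19.07
eef_pos: [0.4764, -0.0461, 0.135]
eef_rot: [-0.52, 1.919, -1.922]
ft_force: [-0.4, -0.3, -0.4]
width: 1.001
```

```bash
python3 -c "
from h import *
go(.4752,-.0463,.133)"
```

```text
t 19.07 pos [476.4 -46.1 135. ] jaw yaw -59.52 tilt [ -0.14 -57.3    0.15] F [-0.4 -0.3 -0.4] w 88.1
total cm [ 0.11  0.2  -0.04] rows 1 each [ 0.11  0.2  -0.04]
```

Emit:
{"method": "send_rows", "body": {"moves": [{"dx": 0.1,"dy": 0.2,"dz": 0,"rx": -0.1,"ry": 0,"rz": -0.1},{"dx": 0,"dy": 0.02,"dz": 0,"rx": 0,"ry": 0,"rz": 0},{"dx": 0,"dy": 0.02,"dz": 0,"rx": 0,"ry": 0,"rz": 0},{"dx": 0,"dy": 0.02,"dz": 0,"rx": 0,"ry": 0,"rz": 0},{"dx": 0,"dy": 0.02,"dz": 0,"rx": 0,"ry": 0,"rz": 0},{"dx": 0,"dy": 0.02,"dz": 0,"rx": 0,"ry": 0,"rz": 0},{"dx": 0,"dy": 0.02,"dz": 0,"rx": 0,"ry": 0,"rz": 0},{"dx": 0,"dy": 0,"dz": 0,"rx": 0,"ry": 0,"rz": 0},{"dx": 0,"dy": 0,"dz": 0,"rx": 0,"ry": 0,"rz": 0},{"dx": 0,"dy": 0,"dz": 0,"rx": 0,"ry": 0,"rz": 0},{"dx": 0,"dy": 0,"dz": 0,"rx": 0,"ry": 0,"rz": 0}], "gripper": 255, "newtons": 20}}

```text
clock: 19.98
eef_pos: [0.4762, -0.047, 0.1329]
eef_rot: [-0.52, 1.919, -1.923]
ft_force: [0.1, 0.0, 0.7]
width: 0.264
```

```bash
python3 -c "
from h import *
go(.4752,-.0463,.133)"
```

```text
t 19.98 pos [476.2 -47.  132.9] jaw yaw -59.54 tilt [ -0.13 -57.3    0.15] F [0.1 0.  0.7] w 23.2
total cm [ 0.05 -0.01 -0.11] rows 1 each [ 0.05 -0.01 -0.11]
```

Emit:
{"method": "send_rows", "body": {"moves": [{"dx": 0,"dy": -0.7,"dz": 0,"rx": 0,"ry": 0,"rz": 0},{"dx": 0,"dy": -1,"dz": 0,"rx": 0,"ry": 0,"rz": 0},{"dx": 0,"dy": -1,"dz": 0,"rx": 0,"ry": 0,"rz": 0},{"dx": 0,"dy": -1,"dz": 0,"rx": 0,"ry": 0,"rz": 0}]}}

```text
clock: 20.32
eef_pos: [0.4748, -0.0465, 0.1703]
eef_rot: [-0.525, 1.923, -1.921]
ft_force: [-0.2, 0.2, -1.1]
width: 0.265
```

```bash
python3 -c "
from h import *
go(.4757,-.0467,.26)"
```

```text
t 20.32 pos [474.8 -46.5 170.3] jaw yaw -59.54 tilt [  0.06 -57.3   -0.07] F [-0.2  0.2 -1.1] w 23.4
total cm [-0.06 -8.97  0.05] rows 3 each [-0.02 -2.99  0.02]
```

Emit:
{"method": "send_rows", "body": {"moves": [{"dx": 0,"dy": -1.3,"dz": 0,"rx": 0,"ry": 0,"rz": 0},{"dx": 0,"dy": -1.3,"dz": 0,"rx": 0.1,"ry": 0,"rz": 0.1},{"dx": -0.1,"dy": -1.3,"dz": 0,"rx": 0,"ry": 0,"rz": 0.1},{"dx": -0.1,"dy": -1.5,"dz": 0,"rx": 0.1,"ry": 0,"rz": 0.1},{"dx": -0.1,"dy": -2,"dz": 0,"rx": 0,"ry": 0,"rz": 0},{"dx": 0,"dy": -2,"dz": 0,"rx": 0,"ry": 0,"rz": 0}]}}

```text
clock: 20.82
eef_pos: [0.4757, -0.0444, 0.2695]
eef_rot: [-0.521, 1.922, -1.92]
ft_force: [0.7, -1.5, -1.6]
width: 0.264
```

```bash
python3 -c "
from h import *
go(.466,.389,.30)
grab('top','t11'); grab('side','s11')
b=cv2.resize(load('s11')['pixels'][110:280,200:400],None,fx=3.5,fy=3.5,interpolation=2);cv2.imwrite('pics/a11.png',b)"
```

```text
t 20.82 pos [475.7 -44.4 269.5] jaw yaw -59.55 tilt [-1.30e-01 -5.73e+01 -2.00e-02] F [ 0.7 -1.5 -1.6] w 23.2
total cm [-21.14  -2.99 -37.85] rows 11 each [-1.92 -0.27 -3.44]
```

View pics/a11.png

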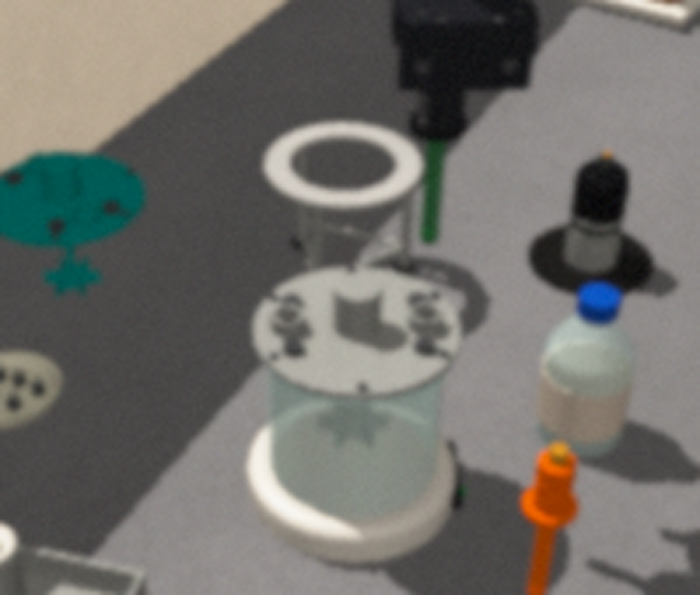

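Emit:
{"method": "send_rows", "body": {"moves": [{"dx": -1,"dy": -0.5,"dz": -2,"rx": 0,"ry": 0,"rz": 0},{"dx": -1.9,"dy": -0.2,"dz": -3.5,"rx": 0,"ry": 0,"rz": 0},{"dx": -1.9,"dy": 0,"dz": -3.5,"rx": 0,"ry": 0,"rz": 0},{"dx": -1.9,"dy": 0,"dz": -3.5,"rx": 0,"ry": 0,"rz": 0},{"dx": -1.9,"dy": 0,"dz": -3.5,"rx": 0,"ry": 0,"rz": 0},{"dx": -1.9,"dy": 0,"dz": -3.5,"rx": 0,"ry": 0,"rz": 0},{"dx": -1.9,"dy": 0,"dz": -3.5,"rx": 0,"ry": 0,"rz": 0},{"dx": -1.9,"dy": 0,"dz": -3.5,"rx": 0,"ry": 0,"rz": 0},{"dx": -1.9,"dy": 0,"dz": -3.5,"rx": 0,"ry": 0,"rz": 0},{"dx": -1.9,"dy": 0,"dz": -3.5,"rx": 0,"ry": 0,"rz": 0},{"dx": -1.5,"dy": 0,"dz": -2.5,"rx": 0,"ry": 0,"rz": 0},{"dx": 0,"dy": 0,"dz": 0,"rx": 0,"ry": 0,"rz": 0}]}}

```text
clock: 21.92
eef_pos: [0.4586, 0.3816, 0.2645]
eef_rot: [-0.527, 1.926, -1.932]
ft_force: [-0.1, -0.6, -1.0]
width: 0.267
```

```bash
python3 -c "
from h import *
go(.466,.389,.25)
grab('wrist','w12');grab('side','s12')
b=cv2.resize(load('s12')['pixels'][200:420,100:340],None,fx=2.8,fy=2.7,interpolation=2);cv2.imwrite('pics/a12.png',b)"
```

```text
t 21.92 pos [458.6 381.6 264.5] jaw yaw -59.92 tilt [ 5.00e-01 -5.73e+01  2.00e-02] F [-0.1 -0.6 -1. ] w 23.5
total cm [-1.02  1.44 -0.27] rows 1 each [-1.02  1.44 -0.27]
```

View pics/w12.png

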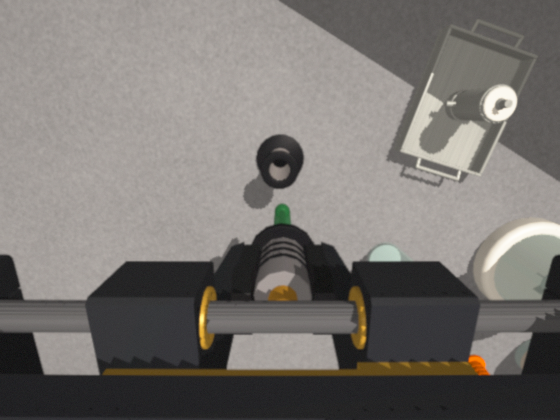

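View pics/a12.png

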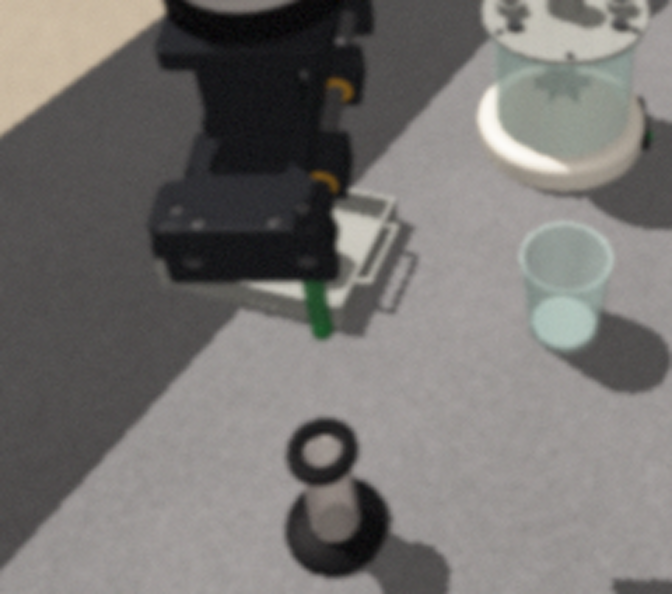

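```bash
python3 -c "
from h import *
c=load('w12')
b=cv2.resize(c['pixels'][120:240,220:340],None,fx=5,fy=5,interpolation=2);cv2.imwrite('pics/b12.png',b)
print(proj(c,[[.4586,.3816,.2095],[.466,.389,.1],[.463,.389,.1],[.466,.389,0]]))
print(proj(load('s12'),[[.4586,.3816,.2095]]))"
```

```text
[[283.18201649 207.04566071]
 [280.5331466  170.22581734]
 [279.20809295 172.50150733]
 [280.91346028 157.84652937]]
[[213.44935104 325.24572889]]
```

View pics/b12.png

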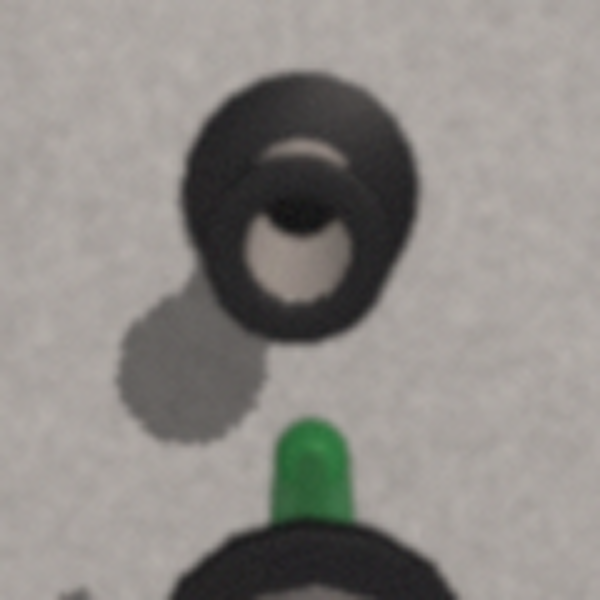

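```bash
python3 -c "
from h import *
c=load('w12')
print(onz(c,279.7,169.5,.1)*1000)
# foot ellipse center: left 183,right 418,top 72
print(onz(c,220+300.5/5,120+187/5,.0)*1000, onz(c,220+300.5/5,120+187/5,.008)*1000)
print(onz(c,220+312/5,120+455/5,.2155)*1000)
s=load('s12');R=lambda u,v,z:print(onz(s,100+u/2.8,200+v/2.7,z)*1000)
R(323,451,.1);R(322,333,.2125)"
```

```text
[466.24572002 390.22529066 100.        ]
[465.9699988  390.32993003   0.        ] [466.95385792 390.83355474   8.        ]
[457.06217505 381.43568191 215.5       ]
[462.5273865  390.11669747 100.        ]
[457.05808264 379.19447482 212.5       ]
```

Emit:
{"method": "send_rows", "body": {"moves": [{"dx": -1.1,"dy": 1,"dz": -0.3,"rx": 0,"ry": 0,"rz": 0.5},{"dx": 0,"dy": 2,"dz": 0,"rx": 0,"ry": 0,"rz": 0},{"dx": 0,"dy": 2,"dz": 0,"rx": 0,"ry": 0,"rz": 0},{"dx": 0,"dy": 2,"dz": 0,"rx": 0,"ry": 0,"rz": 0},{"dx": 0,"dy": 1,"dz": 0,"rx": 0,"ry": 0,"rz": 0},{"dx": 0,"dy": 0,"dz": 0,"rx": 0,"ry": 0,"rz": 0}]}}

```text
clock: 22.52
eef_pos: [0.4697, 0.3773, 0.181]
eef_rot: [-0.508, 1.929, -1.936]
ft_force: [-0.7, -0.1, -0.2]
width: 0.265
```

```bash
python3 -c "
from h import *
go(.467,.390,.170)"
```

```text
t 22.52 pos [469.7 377.3 181. ] jaw yaw -60.55 tilt [ 3.00e-02 -5.73e+01  2.20e-01] F [-0.7 -0.1 -0.2] w 23.3
total cm [-0.39  1.1  -1.24] rows 1 each [-0.39  1.1  -1.24]
```

Emit:
{"method": "send_rows", "body": {"moves": [{"dx": -0.4,"dy": 0,"dz": -1.2,"rx": -0.2,"ry": -0.6,"rz": 0},{"dx": 0,"dy": 0,"dz": 0,"rx": 0,"ry": 0,"rz": 0},{"dx": 0,"dy": 0,"dz": 0,"rx": 0,"ry": 0,"rz": 0}]}}

```text
clock: 22.77
eef_pos: [0.4682, 0.3883, 0.1823]
eef_rot: [-0.515, 1.927, -1.928]
ft_force: [0.4, -0.8, 0.0]
width: 0.266
```

```bash
python3 -c "
from h import *
go(.467,.390,.170)
grab('wrist','w13');c=load('w13')
b=cv2.resize(c['pixels'][120:270,200:360],None,fx=4.5,fy=4,interpolation=2);b=np.clip(255*(b/255.)**.6,0,255).astype(np.uint8);cv2.imwrite('pics/b13.png',b)
grab('side','s13');c=load('s13')
b=cv2.resize(c['pixels'][270:420,140:290],None,fx=4,fy=4,interpolation=2);cv2.imwrite('pics/a13.png',b)"
```

```text
t 22.77 pos [468.2 388.3 182.3] jaw yaw -60.09 tilt [-0.00e+00 -5.73e+01  2.00e-02] F [ 0.4 -0.8  0. ] w 23.4
total cm [ 0.02  1.23 -0.21] rows 1 each [ 0.02  1.23 -0.21]
```

View pics/b13.png

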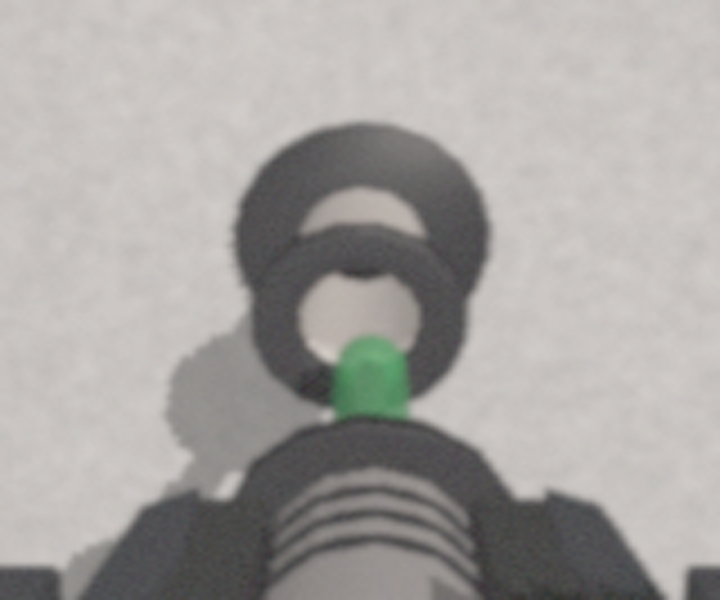

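View pics/a13.png

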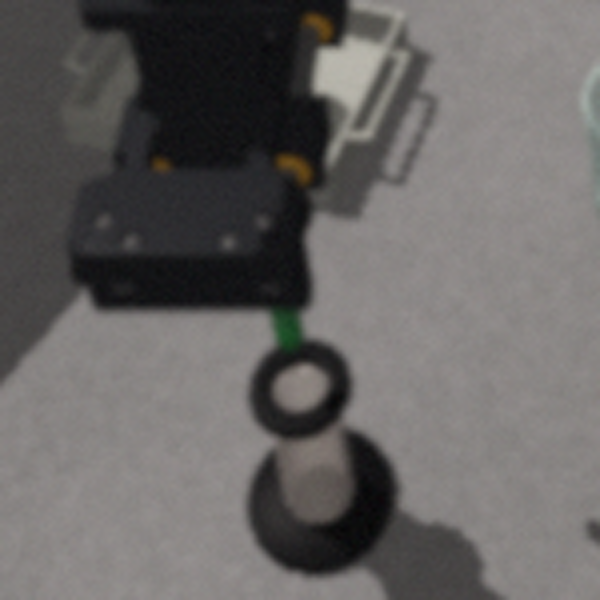

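```bash
python3 -c "
from h import *
c=load('w13')
print(onz(c,200+360/4.5,120+314/4,.1)*1000, onz(c,200+372/4.5,120+370/4,.1333)*1000,c['s']['eef_pos'])
s=load('s13');print(onz(s,140+300/4,270+389/4,.1)*1000, onz(s,140+289/4,270+342/4,.13)*1000)
go(.467,.39,.17)"
```

```text
[467.03636972 390.85565087 100.        ] [465.99319437 387.57749055 133.3       ] [0.46817396 0.38831447 0.18232304]
[462.81879316 390.72974268 100.        ] [466.17523683 388.67658609 130.        ]
t 22.87 pos [468.1 388.5 182.4] jaw yaw -60.08 tilt [-2.00e-02 -5.73e+01  1.00e-02] F [-0.1 -0.3 -0.8] w 23.2
total cm [ 0.02  1.24 -0.19] rows 1 each [ 0.02  1.24 -0.19]
```

Emit:
{"method": "send_rows", "body": {"moves": [{"dx": 0,"dy": 0.5,"dz": -0.3,"rx": 0,"ry": 0,"rz": 0},{"dx": 0,"dy": 0.8,"dz": 0,"rx": 0,"ry": 0,"rz": 0},{"dx": 0,"dy": 0.6,"dz": 0,"rx": 0,"ry": 0,"rz": 0}]}}

```text
clock: 23.12
eef_pos: [0.4673, 0.3918, 0.1643]
eef_rot: [-0.51, 1.927, -1.925]
ft_force: [0.3, -0.1, -0.9]
width: 0.261
```

```bash
python3 -c "
from h import *
go(.467,.391,.150)"
```

```text
t 23.12 pos [467.3 391.8 164.3] jaw yaw -60.08 tilt [-2.80e-01 -5.73e+01  2.00e-02] F [ 0.3 -0.1 -0.9] w 23.0
total cm [0.07 1.43 0.05] rows 1 each [0.07 1.43 0.05]
```

Emit:
{"method": "send_rows", "body": {"moves": [{"dx": 0.1,"dy": 0.6,"dz": 0.1,"rx": 0,"ry": 0,"rz": -0.3},{"dx": 0,"dy": 0.6,"dz": 0,"rx": 0,"ry": 0,"rz": 0},{"dx": 0,"dy": 0.6,"dz": 0,"rx": 0,"ry": 0,"rz": 0}]}}

```text
clock: 23.37
eef_pos: [0.4665, 0.3901, 0.1437]
eef_rot: [-0.517, 1.927, -1.929]
ft_force: [0.5, 0.3, -0.4]
width: 0.264
```

```bash
python3 -c "
from h import *
go(.467,.391,.130)
grab('side','s14');c=load('s14')
b=cv2.resize(c['pixels'][270:420,140:290],None,fx=4,fy=4,interpolation=2);cv2.imwrite('pics/a14.png',b)
grab('wrist','w14');c=load('w14')
b=cv2.resize(c['pixels'][120:270,200:360],None,fx=4.5,fy=4,interpolation=2);b=np.clip(255*(b/255.)**.6,0,255).astype(np.uint8);cv2.imwrite('pics/b14.png',b)"
```

```text
t 23.37 pos [466.5 390.1 143.7] jaw yaw -60.06 tilt [ 1.20e-01 -5.73e+01  3.00e-02] F [ 0.5  0.3 -0.4] w 23.3
total cm [-0.09  1.37 -0.05] rows 1 each [-0.09  1.37 -0.05]
```

View pics/a14.png

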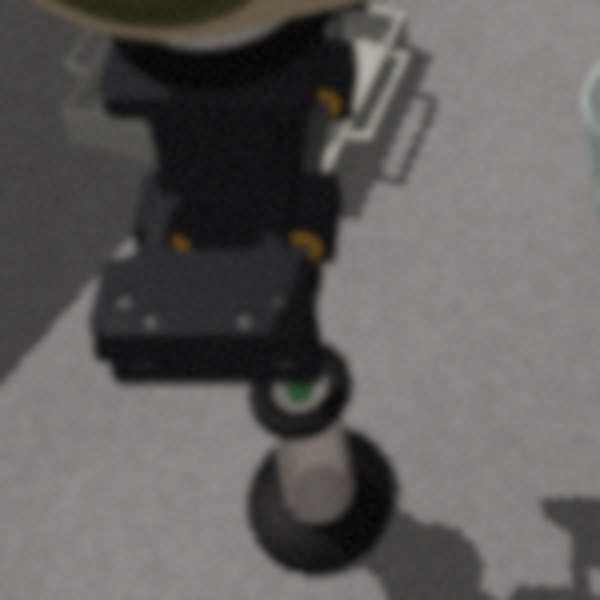

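View pics/b14.png

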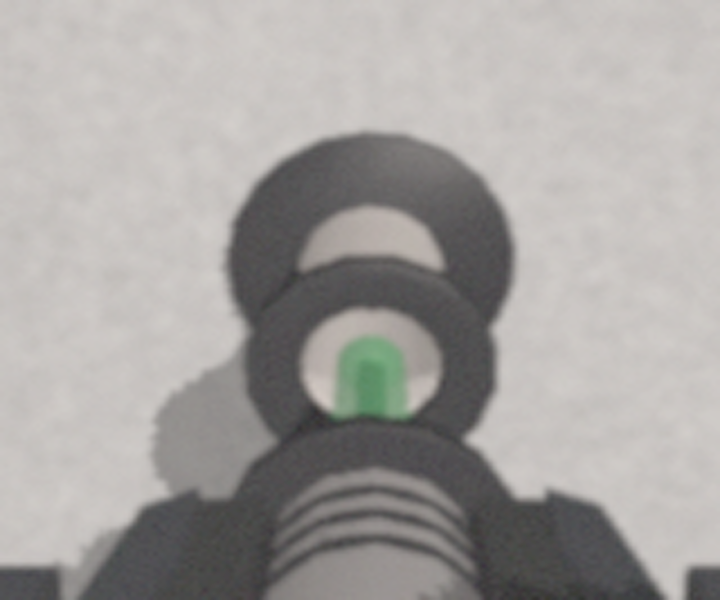

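Emit:
{"method": "send_rows", "body": {"moves": [{"dx": 0,"dy": 0.7,"dz": 0,"rx": 0,"ry": 0,"rz": 0.1},{"dx": 0,"dy": 0.7,"dz": 0,"rx": 0,"ry": 0,"rz": 0},{"dx": 0,"dy": 0.7,"dz": 0,"rx": 0,"ry": 0,"rz": 0},{"dx": 0,"dy": 0.7,"dz": 0,"rx": 0,"ry": 0,"rz": 0}]}}

```text
clock: 23.8
eef_pos: [0.4669, 0.3902, 0.1142]
eef_rot: [-0.514, 1.927, -1.927]
ft_force: [-0.1, -0.2, -0.9]
width: 0.262
```

```bash
python3 -c "
from h import *
go(.4665,.3903,.070)"
```

```text
t 23.8 pos [466.9 390.2 114.2] jaw yaw -60.07 tilt [-6.00e-02 -5.73e+01  3.00e-02] F [-0.1 -0.2 -0.9] w 23.0
total cm [ 0.03  4.42 -0.03] rows 2 each [ 0.02  2.21 -0.01]
```

Emit:
{"method": "send_rows", "body": {"moves": [{"dx": 0,"dy": 0.7,"dz": 0,"rx": 0,"ry": 0,"rz": 0},{"dx": 0,"dy": 0.7,"dz": 0,"rx": 0,"ry": 0,"rz": 0},{"dx": 0,"dy": 0.7,"dz": 0,"rx": 0,"ry": 0,"rz": 0},{"dx": 0,"dy": 0.7,"dz": 0,"rx": 0,"ry": 0,"rz": 0},{"dx": 0,"dy": 0.6,"dz": 0,"rx": 0,"ry": 0,"rz": 0}]}}

```text
clock: 24.22
eef_pos: [0.4665, 0.39, 0.0757]
eef_rot: [-0.515, 1.927, -1.928]
ft_force: [0.4, 0.2, -1.5]
width: 0.266
```

```bash
python3 -c "
from h import *
go(.4665,.3903,.070)"
```

```text
t 24.22 pos [466.5 390.   75.7] jaw yaw -60.07 tilt [ 0.00e+00 -5.73e+01  3.00e-02] F [ 0.4  0.2 -1.5] w 23.4
total cm [-0.01  0.57 -0.03] rows 1 each [-0.01  0.57 -0.03]
```

Emit:
{"method": "send_rows", "body": {"moves": [{"dx": 0,"dy": 0.3,"dz": 0,"rx": 0,"ry": 0,"rz": 0},{"dx": 0,"dy": 0.2,"dz": 0,"rx": 0,"ry": 0,"rz": 0},{"dx": 0,"dy": 0.1,"dz": 0,"rx": 0,"ry": 0,"rz": 0}]}}

```text
clock: 24.47
eef_pos: [0.4663, 0.3899, 0.0699]
eef_rot: [-0.516, 1.927, -1.929]
ft_force: [-5.9, -5.1, 13.8]
width: 0.266
```

Emit:
{"method": "send_rows", "body": {"moves": [{"dx": 0,"dy": 0.1,"dz": 0,"rx": 0,"ry": 0,"rz": 0},{"dx": 0,"dy": 0.1,"dz": 0,"rx": 0,"ry": 0,"rz": 0}]}}

```text
clock: 24.63
eef_pos: [0.4665, 0.39, 0.0699]
eef_rot: [-0.515, 1.926, -1.928]
ft_force: [-3.3, -2.4, 5.1]
width: 0.267
```

Flange is on the rim (z as predicted, 0.070, with contact force). Release and rise.

Emit:
{"method": "send_rows", "body": {"moves": [{"dx": 0,"dy": 0,"dz": 0,"rx": 0,"ry": 0,"rz": 0},{"dx": 0,"dy": 0,"dz": 0,"rx": 0,"ry": 0,"rz": 0},{"dx": 0,"dy": 0,"dz": 0,"rx": 0,"ry": 0,"rz": 0},{"dx": 0,"dy": 0,"dz": 0,"rx": 0,"ry": 0,"rz": 0},{"dx": 0,"dy": 0,"dz": 0,"rx": 0,"ry": 0,"rz": 0},{"dx": 0,"dy": -1,"dz": 0,"rx": 0,"ry": 0,"rz": 0},{"dx": 0,"dy": -2.5,"dz": 0,"rx": 0,"ry": 0,"rz": 0},{"dx": 0,"dy": -3.5,"dz": 0,"rx": 0,"ry": 0,"rz": 0},{"dx": 0,"dy": -4,"dz": 0,"rx": 0,"ry": 0,"rz": 0},{"dx": 0,"dy": -4,"dz": 0,"rx": 0,"ry": 0,"rz": 0}], "gripper": 0}}

```text
clock: 25.47
eef_pos: [0.4635, 0.3884, 0.2196]
eef_rot: [-0.531, 1.928, -1.937]
ft_force: [1.3, 0.4, -0.4]
width: 0.987
```

```bash
python3 -c "
from h import *
go(.5145,-.0235,.24)
grab('side','s15');c=load('s15')
b=cv2.resize(c['pixels'][220:420,120:340],None,fx=3,fy=3,interpolation=2);cv2.imwrite('pics/a15.png',b)"
```

```text
t 25.47 pos [463.5 388.4 219.6] jaw yaw -60.05 tilt [ 8.400e-01 -5.729e+01  4.000e-02] F [ 1.3  0.4 -0.4] w 86.9
total cm [16.17 -1.78 38.24] rows 11 each [ 1.47 -0.16  3.48]
```

View pics/a15.png

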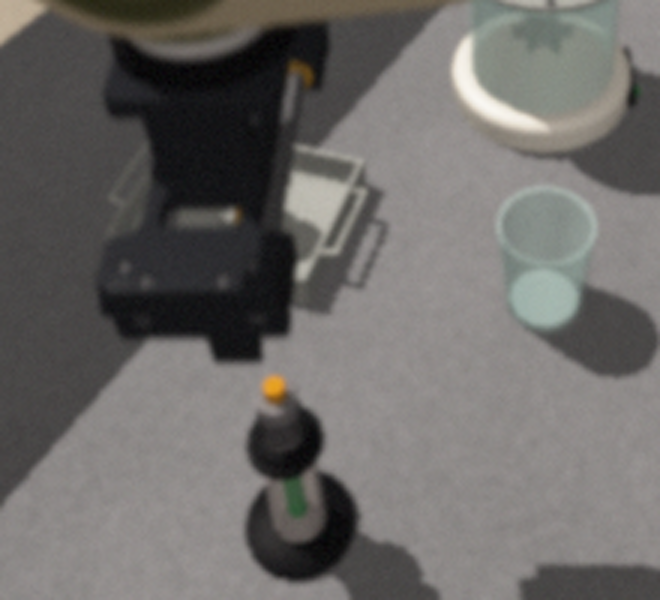

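Emit:
{"method": "send_rows", "body": {"moves": [{"dx": 0.5,"dy": -1.5,"dz": 2,"rx": 0,"ry": 0,"rz": 0.8},{"dx": 1.5,"dy": -1,"dz": 3.5,"rx": 0,"ry": 0,"rz": 0},{"dx": 1.5,"dy": 0,"dz": 3.6,"rx": 0,"ry": 0,"rz": 0},{"dx": 1.5,"dy": 0,"dz": 3.6,"rx": 0,"ry": 0,"rz": 0},{"dx": 1.5,"dy": 0,"dz": 3.6,"rx": 0,"ry": 0,"rz": 0},{"dx": 1.5,"dy": 0,"dz": 3.6,"rx": 0,"ry": 0,"rz": 0},{"dx": 1.5,"dy": 0,"dz": 3.6,"rx": 0,"ry": 0,"rz": 0},{"dx": 1.5,"dy": 0,"dz": 3.6,"rx": 0,"ry": 0,"rz": 0},{"dx": 1.5,"dy": 0,"dz": 3.6,"rx": 0,"ry": 0,"rz": 0},{"dx": 1.5,"dy": 0,"dz": 3.5,"rx": 0,"ry": 0,"rz": 0},{"dx": 1.5,"dy": 0,"dz": 3,"rx": 0,"ry": 0,"rz": 0},{"dx": 0,"dy": 0,"dz": 0,"rx": 0,"ry": 0,"rz": 0}]}}

```text
clock: 26.52
eef_pos: [0.5198, -0.0255, 0.2643]
eef_rot: [-0.483, 1.911, -1.909]
ft_force: [0.3, -0.1, 0.1]
width: 1.003
```

```bash
python3 -c "
from h import *
go(.5145,-.0235,.20)"
```

```text
t 26.52 pos [519.8 -25.5 264.3] jaw yaw -59.68 tilt [ -1.95 -57.26   0.47] F [ 0.3 -0.1  0.1] w 88.2
total cm [ 0.57  6.41 -0.49] rows 2 each [ 0.29  3.2  -0.25]
```

Emit:
{"method": "send_rows", "body": {"moves": [{"dx": 0.4,"dy": 0,"dz": -0.4,"rx": -0.5,"ry": 0,"rz": -1.9},{"dx": 0,"dy": 2,"dz": 0,"rx": 0,"ry": 0,"rz": 0},{"dx": 0,"dy": 2,"dz": 0,"rx": 0,"ry": 0,"rz": 0},{"dx": 0,"dy": 1.5,"dz": 0,"rx": 0,"ry": 0,"rz": 0},{"dx": 0,"dy": 0,"dz": 0,"rx": 0,"ry": 0,"rz": 0}]}}

```text
clock: 26.93
eef_pos: [0.5147, -0.0261, 0.2106]
eef_rot: [-0.512, 1.923, -1.927]
ft_force: [0.2, -0.1, 0.0]
width: 1.002
```

```bash
python3 -c "
from h import *
go(.5145,-.0235,.119)
grab('wrist','w16')
b=cv2.resize(load('w16')['pixels'][40:300,140:420],None,fx=2.6,fy=2.3,interpolation=2);cv2.imwrite('pics/a16.png',b)"
```

```text
t 26.93 pos [514.7 -26.1 210.6] jaw yaw -59.98 tilt [ -0.23 -57.3    0.19] F [ 0.2 -0.1  0. ] w 88.2
total cm [-0.08  9.16 -0.27] rows 3 each [-0.03  3.05 -0.09]
```

View pics/a16.png

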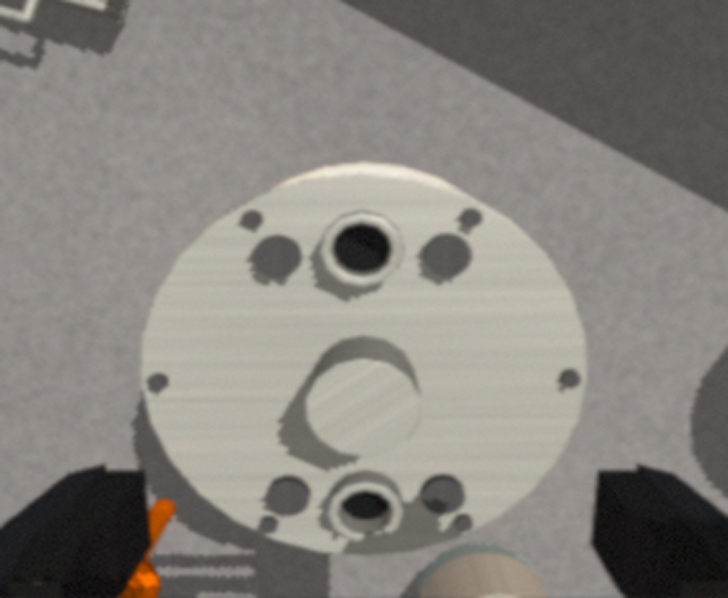

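```bash
python3 -c "
from h import *
c=load('w16');print(onz(c,140+364/2.6,40+408/2.3,.185)*1000,onz(c,140+158/2.6,40+382/2.3,.151)*1000,onz(c,140+569/2.6,40+378/2.3,.151)*1000)"
```

```text
[514.88526351 -23.36660627 185.        ] [481.3524267   32.02988963 151.        ] [546.92637522 -78.90386613 151.        ]
```

Emit:
{"method": "send_rows", "body": {"moves": [{"dx": -0.1,"dy": 2,"dz": -0.3,"rx": -0.2,"ry": 0,"rz": -0.2},{"dx": 0,"dy": 2,"dz": 0,"rx": 0,"ry": 0,"rz": 0},{"dx": 0,"dy": 1.5,"dz": 0,"rx": 0,"ry": 0,"rz": 0},{"dx": 0,"dy": 1,"dz": 0,"rx": 0,"ry": 0,"rz": 0},{"dx": 0,"dy": 0.5,"dz": 0,"rx": 0,"ry": 0,"rz": 0},{"dx": 0,"dy": 0,"dz": 0,"rx": 0,"ry": 0,"rz": 0}]}}

```text
clock: 27.48
eef_pos: [0.5188, -0.0225, 0.1478]
eef_rot: [-0.504, 1.914, -1.927]
ft_force: [0.2, 0.1, 0.4]
width: 0.997
```

```bash
python3 -c "
from h import *
go(.5145,-.0235,.119)"
```

```text
t 27.48 pos [518.8 -22.5 147.8] jaw yaw -59.88 tilt [ -0.64 -57.29   0.58] F [0.2 0.1 0.4] w 87.8
total cm [ 0.45  2.87 -0.15] rows 1 each [ 0.45  2.87 -0.15]
```

Emit:
{"method": "send_rows", "body": {"moves": [{"dx": 0.4,"dy": 0,"dz": -0.1,"rx": -0.6,"ry": 0,"rz": -0.6},{"dx": 0,"dy": 0.8,"dz": 0,"rx": 0,"ry": 0,"rz": 0},{"dx": 0,"dy": 0.7,"dz": 0,"rx": 0,"ry": 0,"rz": 0},{"dx": 0,"dy": 0.6,"dz": 0,"rx": 0,"ry": 0,"rz": 0},{"dx": 0,"dy": 0.3,"dz": 0,"rx": 0,"ry": 0,"rz": 0}]}}

```text
clock: 27.9
eef_pos: [0.5163, -0.0242, 0.1255]
eef_rot: [-0.513, 1.922, -1.926]
ft_force: [0.1, 0.2, 0.2]
width: 1.0
```

```bash
python3 -c "
from h import *
go(.5147,-.0235,.118)"
```

```text
t 27.9 pos [516.3 -24.2 125.5] jaw yaw -59.87 tilt [ -0.23 -57.3    0.18] F [0.1 0.2 0.2] w 88.0
total cm [ 0.11  0.74 -0.14] rows 1 each [ 0.11  0.74 -0.14]
```

Emit:
{"method": "send_rows", "body": {"moves": [{"dx": 0.1,"dy": 0.4,"dz": -0.1,"rx": -0.2,"ry": 0,"rz": -0.2},{"dx": 0,"dy": 0.3,"dz": 0,"rx": 0,"ry": 0,"rz": 0},{"dx": 0,"dy": 0,"dz": 0,"rx": 0,"ry": 0,"rz": 0}]}}

```text
clock: 28.15
eef_pos: [0.5145, -0.0237, 0.1168]
eef_rot: [-0.52, 1.927, -1.924]
ft_force: [-0.1, -0.2, -0.2]
width: 1.001
```

```bash
python3 -c "
from h import *
go(.5147,-.0235,.118)"
```

```text
t 28.15 pos [514.5 -23.7 116.8] jaw yaw -59.87 tilt [ 4.00e-02 -5.73e+01 -1.00e-01] F [-0.1 -0.2 -0.2] w 88.1
total cm [-0.03 -0.12 -0.01] rows 1 each [-0.03 -0.12 -0.01]
```

Emit:
{"method": "send_rows", "body": {"moves": [{"dx": 0,"dy": 0,"dz": 0,"rx": 0,"ry": 0,"rz": 0},{"dx": 0,"dy": 0,"dz": 0,"rx": 0,"ry": 0,"rz": 0},{"dx": 0,"dy": 0,"dz": 0,"rx": 0,"ry": 0,"rz": 0},{"dx": 0,"dy": 0,"dz": 0,"rx": 0,"ry": 0,"rz": 0},{"dx": 0,"dy": 0,"dz": 0,"rx": 0,"ry": 0,"rz": 0},{"dx": 0,"dy": 0,"dz": 0,"rx": 0,"ry": 0,"rz": 0},{"dx": 0,"dy": 0,"dz": 0,"rx": 0,"ry": 0,"rz": 0},{"dx": 0,"dy": 0,"dz": 0,"rx": 0,"ry": 0,"rz": 0},{"dx": 0,"dy": 0,"dz": 0,"rx": 0,"ry": 0,"rz": 0},{"dx": 0,"dy": 0,"dz": 0,"rx": 0,"ry": 0,"rz": 0}], "gripper": 255, "newtons": 55}}

```text
clock: 28.98
eef_pos: [0.5149, -0.0237, 0.1176]
eef_rot: [-0.518, 1.926, -1.925]
ft_force: [-0.1, -0.1, -0.3]
width: 0.349
```

```bash
python3 -c "
from h import *
go(.5147,-.0235,.118)"
```

```text
t 28.98 pos [514.9 -23.7 117.6] jaw yaw -59.87 tilt [-2.00e-02 -5.73e+01 -4.00e-02] F [-0.1 -0.1 -0.3] w 30.7
total cm [ 0.01 -0.04 -0.03] rows 1 each [ 0.01 -0.04 -0.03]
```

Emit:
{"method": "send_rows", "body": {"moves": [{"dx": 0,"dy": -0.5,"dz": 0,"rx": 0,"ry": 0,"rz": 0},{"dx": 0,"dy": -0.8,"dz": 0,"rx": 0,"ry": 0,"rz": 0},{"dx": 0,"dy": -1,"dz": 0,"rx": 0,"ry": 0,"rz": 0},{"dx": 0,"dy": -1,"dz": 0,"rx": 0,"ry": 0,"rz": 0},{"dx": 0,"dy": -1,"dz": 0,"rx": 0,"ry": 0,"rz": 0}]}}

```text
clock: 29.4
eef_pos: [0.5109, -0.0227, 0.1579]
eef_rot: [-0.532, 1.938, -1.922]
ft_force: [0.8, -0.8, -9.8]
width: 0.351
```

```bash
python3 -c "
from h import *
go(.5147,-.0235,.24)"
```

```text
t 29.4 pos [510.9 -22.7 157.9] jaw yaw -59.87 tilt [  0.58 -57.29  -0.65] F [ 0.8 -0.8 -9.8] w 30.8
total cm [-0.21 -8.21  0.17] rows 3 each [-0.07 -2.74  0.06]
```

Emit:
{"method": "send_rows", "body": {"moves": [{"dx": -0.1,"dy": -1,"dz": 0.1,"rx": 0.5,"ry": 0,"rz": 0.5},{"dx": 0,"dy": -1.5,"dz": 0,"rx": 0.1,"ry": 0,"rz": 0.1},{"dx": 0,"dy": -1.5,"dz": 0,"rx": 0.1,"ry": 0,"rz": 0.1},{"dx": 0,"dy": -1.5,"dz": 0,"rx": 0.1,"ry": 0,"rz": 0.1},{"dx": 0,"dy": -1.5,"dz": 0,"rx": 0.1,"ry": 0,"rz": 0.1},{"dx": 0,"dy": -1,"dz": 0,"rx": 0,"ry": 0,"rz": 0},{"dx": 0,"dy": -0.5,"dz": 0,"rx": 0,"ry": 0,"rz": 0}]}}

```text
clock: 29.98
eef_pos: [0.5099, -0.0224, 0.2476]
eef_rot: [-0.514, 1.923, -1.925]
ft_force: [-0.2, -0.3, -8.5]
width: 0.346
```

```bash
python3 -c "
from h import *
go(.649,-.2585,.26)
grab('side','s17')
b=cv2.resize(load('s17')['pixels'][60:270,190:420],None,fx=3,fy=2.8,interpolation=2);cv2.imwrite('pics/a17.png',b)"
```

```text
t 29.98 pos [509.9 -22.4 247.6] jaw yaw -59.86 tilt [ -0.18 -57.3    0.11] F [-0.2 -0.3 -8.5] w 30.4
total cm [-0.18 -1.18 27.4 ] rows 7 each [-0.03 -0.17  3.91]
```

View pics/a17.png

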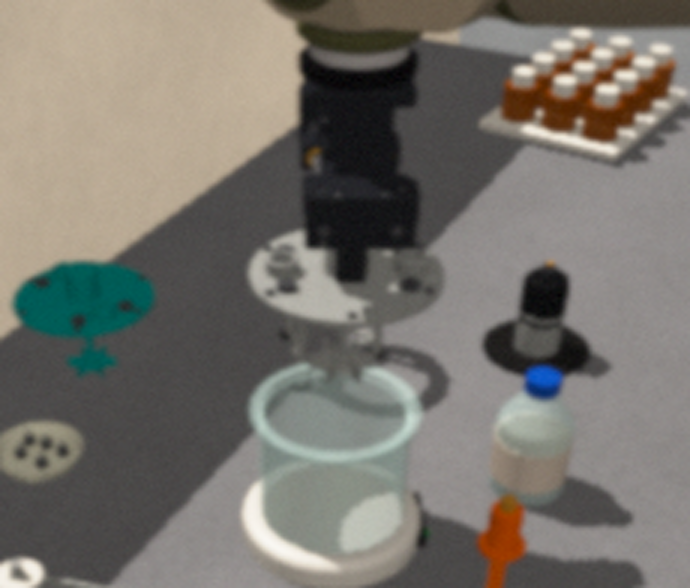

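Emit:
{"method": "send_rows", "body": {"moves": [{"dx": 0,"dy": -0.3,"dz": 1,"rx": 0,"ry": 0,"rz": 0},{"dx": 0,"dy": -0.3,"dz": 2,"rx": 0,"ry": 0,"rz": 0},{"dx": 0,"dy": -0.2,"dz": 3,"rx": 0,"ry": 0,"rz": 0},{"dx": 0,"dy": -0.1,"dz": 3,"rx": 0,"ry": 0,"rz": 0},{"dx": 0,"dy": 0,"dz": 3,"rx": 0,"ry": 0,"rz": 0},{"dx": 0,"dy": 0,"dz": 3,"rx": 0,"ry": 0,"rz": 0},{"dx": 0,"dy": 0,"dz": 3,"rx": 0,"ry": 0,"rz": 0},{"dx": 0,"dy": 0,"dz": 3,"rx": 0,"ry": 0,"rz": 0},{"dx": 0,"dy": 0,"dz": 2.5,"rx": 0,"ry": 0,"rz": 0},{"dx": 0,"dy": 0,"dz": 2,"rx": 0,"ry": 0,"rz": 0},{"dx": 0,"dy": 0,"dz": 1,"rx": 0,"ry": 0,"rz": 0},{"dx": 0,"dy": 0,"dz": 0,"rx": 0,"ry": 0,"rz": 0}]}}

```text
clock: 31.03
eef_pos: [0.6466, -0.2694, 0.2435]
eef_rot: [-0.529, 1.939, -1.92]
ft_force: [-0.6, 0.6, -9.5]
width: 0.351
```

```bash
python3 -c "
from h import *
go(.649,-.2585,.23)
for n in ('top','side','wrist'): grab(n,n[0]+'18')
b=cv2.resize(load('t18')['pixels'][140:290,310:450],None,fx=4,fy=4,interpolation=2);cv2.imwrite('pics/a18.png',b)
b=cv2.resize(load('s18')['pixels'][60:230,220:400],None,fx=3.5,fy=3.5,interpolation=2);cv2.imwrite('pics/b18.png',b)
"
```

```text
t 31.03 pos [ 646.6 -269.4  243.5] jaw yaw -59.89 tilt [  0.39 -57.29  -0.68] F [-0.6  0.6 -9.5] w 30.9
total cm [-0.77  1.36 -0.81] rows 1 each [-0.77  1.36 -0.81]
```

View pics/w18.png

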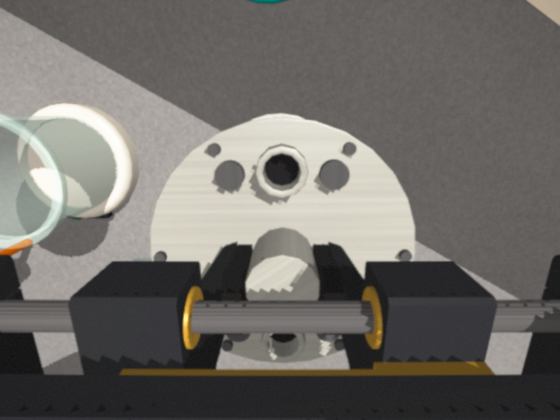

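View pics/b18.png

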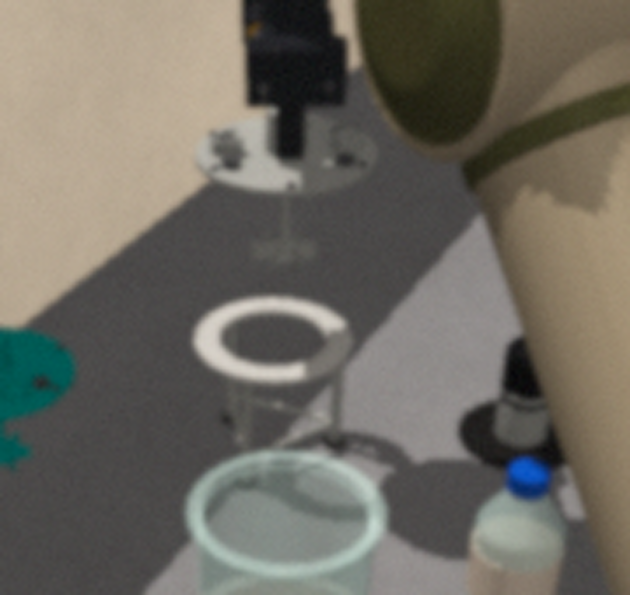

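Run:
```python
from h import *
def circ(P):
    A=np.c_[2*P[:,:2],np.ones(len(P))];s=np.linalg.lstsq(A,(P[:,:2]**2).sum(1),rcond=None)[0]
    r=np.sqrt(s[2]+s[0]**2+s[1]**2);return s[:2]*1000,r*1000
def fit(tag,box,z,th,area=200):
    c=load(tag);g=c['pixels'].min(2);x0,y0,x1,y1=box
    m=np.zeros_like(g);m[y0:y1,x0:x1]=(g[y0:y1,x0:x1]>th)*255
    cs,h=cv2.findContours(m,cv2.RETR_CCOMP,cv2.CHAIN_APPROX_NONE)
    for k,q in enumerate(cs):
        if cv2.contourArea(q)<area: continue
        P=np.array([onz(c,*p,z) for p in q[:,0].astype(float)])
        ctr,r=circ(P);d=np.hypot(*(P[:,:2]*1000-ctr).T)
        for _ in range(3):
            k_=abs(d-r)<2.0; 
            if k_.sum()<10: break
            ctr,r=circ(P[k_]);d=np.hypot(*(P[:,:2]*1000-ctr).T)
        print(tag,th,'hole' if h[0][k][3]>=0 else 'outer',np.round(ctr,1),round(r,1),k_.mean().round(2))
for th in (125,140): fit('top0',(355,168,412,225),.115,th)
for th in (125,140): fit('t7',(355,168,412,225),.115,th)
for th in (125,140): fit('side0',(272,145,324,178),.115,th)
for th in (150,180): fit('s7',(272,140,324,172),.115,th)
for th in (150,180): fit('w1',(440,125,560,240),.115,th)
```

```text
top0 125 outer [ 651.6 -258.7] 63.7 1.0
top0 125 hole [ 652.3 -259. ] 46.5 1.0
top0 140 outer [ 651.9 -258.6] 62.3 0.99
top0 140 hole [ 652.  -258.9] 48.2 0.98
t7 125 outer [ 651.7 -258.6] 63.5 1.0
t7 125 hole [ 652.1 -258.9] 46.9 0.98
t7 140 outer [ 651.9 -258.6] 61.8 1.0
t7 140 hole [ 652.1 -259. ] 48.5 1.0
side0 125 outer [ 649.2 -238.9] 67.0 0.1
side0 140 outer [ 649.  -261.4] 57.6 0.0
s7 150 outer [ 648.6 -260.7] 64.0 0.91
s7 150 hole [ 648.3 -260.5] 46.8 0.83
s7 180 outer [ 648.3 -260.5] 60.0 0.84
s7 180 hole [ 649.8 -261.2] 50.4 0.74
w1 150 outer [ 648.3 -258.9] 65.1 1.0
w1 150 hole [ 649.3 -258.8] 45.5 0.99
w1 180 outer [ 648.7 -258.6] 64.0 1.0
w1 180 hole [ 649.2 -258.9] 46.6 1.0
```

Run:
```python
from h import *
import h
def circ(P):
    A=np.c_[2*P[:,:2],np.ones(len(P))];s=np.linalg.lstsq(A,(P[:,:2]**2).sum(1),rcond=None)[0]
    r=np.sqrt(s[2]+s[0]**2+s[1]**2);return s[:2]*1000,r*1000
# hand-picked rim points of plate top (z .151)
def pts(tag,L,f):
    c=load(tag);P=np.array([onz(c,*f(*p),.151) for p in L]);print(tag,*circ(P))
# auto: t9 contour
for tag,box,th in (('t9',(268,205,330,275),125),('s9',(268,180,335,225),140),('w16',(170,95,380,290),140)):
    c=load(tag);g=c['pixels'].min(2);x0,y0,x1,y1=box;m=np.zeros_like(g);m[y0:y1,x0:x1]=(g[y0:y1,x0:x1]>th)*255
    cs,_=cv2.findContours(m,cv2.RETR_EXTERNAL,cv2.CHAIN_APPROX_NONE);q=cv2.convexHull(max(cs,key=cv2.contourArea))
    P=np.array([onz(c,*p,.151) for p in q[:,0].astype(float)]);ctr=np.array([514.7,-23.5]);r=70
    for _ in range(6):
        d=np.hypot(*(P[:,:2]*1000-ctr).T);k=abs(d-r)<2.5
        if k.sum()<8: print('few',k.sum());break
        ctr,r=circ(P[k])
    print(tag,np.round(ctr,1),round(r,1),k.sum(),len(P))
```

```text
t9 [519.4 -22.8] 68.3 21 24
few 5
s9 [514.7 -23.5] 70 5 11
w16 [517.3 -23.7] 71.8 20 30
```

Run:
```python
from h import *
c=load('t9');f=lambda u,v,z:np.round(onz(c,240+u/5,160+v/4.5,z)*1000,1)
print(f(404,297,.151),f(194,396,.151),(f(404,297,.151)+f(194,396,.151))/2,'hub',f(300,335,.185))
# side s11 (7): holes in a11 crop
s=load('s11');f=lambda u,v,z:np.round(onz(s,200+u/3.5,110+v/3.5,z)*1000,1)
print('side hole near',f(362,387,.151),'far',f(352,267,.151))
```

```text
[548.4 -79.4 151. ] [483.2  31.  151. ] [515.8 -24.2 151. ] hub [517.2 -23.4 185. ]
side hole near [481.6  29.7 151. ] far [547.9 -84.1 151. ]
```

Emit:
{"method": "send_rows", "body": {"moves": [{"dx": -0.8,"dy": 0,"dz": -0.8,"rx": 0.7,"ry": 0,"rz": 0.4},{"dx": 0,"dy": 1,"dz": 0,"rx": 0,"ry": 0,"rz": 0},{"dx": 0,"dy": 1.3,"dz": 0,"rx": 0,"ry": 0,"rz": 0},{"dx": 0,"dy": 0.8,"dz": 0,"rx": 0,"ry": 0,"rz": 0},{"dx": 0,"dy": 0,"dz": 0,"rx": 0,"ry": 0,"rz": 0}]}}

```text
clock: 31.6
eef_pos: [0.6485, -0.2505, 0.2158]
eef_rot: [-0.52, 1.919, -1.921]
ft_force: [-0.7, 0.4, -9.0]
width: 0.346
```

```bash
python3 -c "
from h import *
go(.6493,-.259,.18)"
```

```text
t 31.6 pos [ 648.5 -250.5  215.8] jaw yaw -59.49 tilt [ -0.18 -57.3    0.13] F [-0.7  0.4 -9. ] w 30.5
total cm [0.38 3.58 0.77] rows 1 each [0.38 3.58 0.77]
```

Emit:
{"method": "send_rows", "body": {"moves": [{"dx": 0.4,"dy": 0,"dz": 0.7,"rx": -0.1,"ry": 0.3,"rz": -0.1},{"dx": 0,"dy": 0.8,"dz": 0,"rx": 0,"ry": 0,"rz": 0},{"dx": 0,"dy": 0.8,"dz": 0,"rx": 0,"ry": 0,"rz": 0},{"dx": 0,"dy": 0.6,"dz": 0,"rx": 0,"ry": 0,"rz": 0}]}}

```text
clock: 31.93
eef_pos: [0.6492, -0.2591, 0.1958]
eef_rot: [-0.515, 1.919, -1.926]
ft_force: [-0.2, -1.1, -8.5]
width: 0.347
```

```bash
python3 -c "
from h import *
go(.6493,-.259,.14)"
```

```text
t 31.93 pos [ 649.2 -259.1  195.8] jaw yaw -59.76 tilt [ -0.21 -57.3    0.27] F [-0.2 -1.1 -8.5] w 30.5
total cm [ 0.01  5.58 -0.03] rows 2 each [ 0.01  2.79 -0.02]
```

Emit:
{"method": "send_rows", "body": {"moves": [{"dx": 0,"dy": 1,"dz": 0,"rx": -0.3,"ry": 0,"rz": -0.2},{"dx": 0,"dy": 1,"dz": 0,"rx": 0,"ry": 0,"rz": 0},{"dx": 0,"dy": 1,"dz": 0,"rx": 0,"ry": 0,"rz": 0},{"dx": 0,"dy": 1,"dz": 0,"rx": 0,"ry": 0,"rz": 0},{"dx": 0,"dy": 0.6,"dz": 0,"rx": 0,"ry": 0,"rz": 0}]}}

```text
clock: 32.35
eef_pos: [0.6488, -0.259, 0.1438]
eef_rot: [-0.521, 1.927, -1.923]
ft_force: [-0.5, -0.0, -8.4]
width: 0.348
```

```bash
python3 -c "
from h import *
go(.6493,-.259,.0876)"
```

```text
t 32.35 pos [ 648.8 -259.   143.8] jaw yaw -59.78 tilt [  0.06 -57.3   -0.15] F [-0.5 -0.  -8.4] w 30.6
total cm [-0.05  5.62  0.04] rows 2 each [-0.02  2.81  0.02]
```

Emit:
{"method": "send_rows", "body": {"moves": [{"dx": -0.1,"dy": 1,"dz": 0,"rx": 0.1,"ry": 0,"rz": 0.1},{"dx": 0,"dy": 1,"dz": 0,"rx": 0,"ry": 0,"rz": 0},{"dx": 0,"dy": 1,"dz": 0,"rx": 0,"ry": 0,"rz": 0},{"dx": 0,"dy": 0.8,"dz": 0,"rx": 0,"ry": 0,"rz": 0},{"dx": 0,"dy": 0.4,"dz": 0,"rx": 0,"ry": 0,"rz": 0}]}}

```text
clock: 32.77
eef_pos: [0.6491, -0.258, 0.0962]
eef_rot: [-0.521, 1.927, -1.922]
ft_force: [0.6, -0.2, -9.6]
width: 0.348
```

```bash
python3 -c "
from h import *
go(.6493,-.259,.0876)
grab('side','s19');grab('top','t19')
b=cv2.resize(load('s19')['pixels'][80:230,230:380],None,fx=4,fy=4,interpolation=2);cv2.imwrite('pics/b19.png',b)"
```

```text
t 32.77 pos [ 649.1 -258.    96.2] jaw yaw -59.78 tilt [ 2.00e-02 -5.73e+01 -1.50e-01] F [ 0.6 -0.2 -9.6] w 30.6
total cm [0.03 0.86 0.09] rows 1 each [0.03 0.86 0.09]
```

View pics/b19.png

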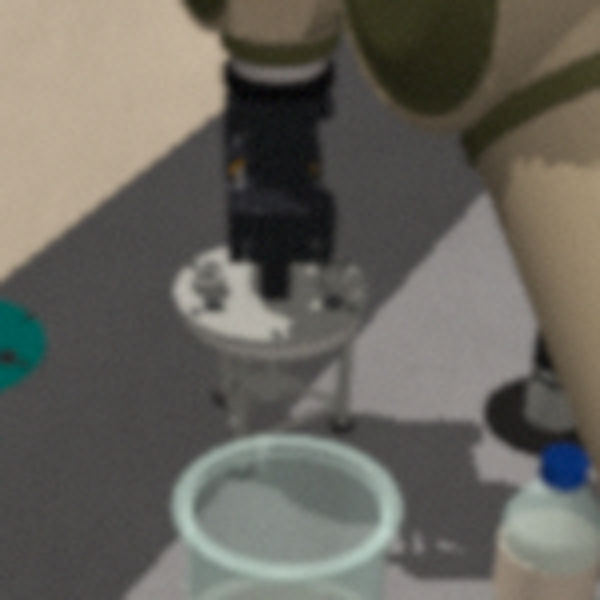

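Emit:
{"method": "send_rows", "body": {"moves": [{"dx": 0,"dy": 0.2,"dz": 0.1,"rx": 0.1,"ry": 0,"rz": 0},{"dx": 0,"dy": 0.3,"dz": 0,"rx": 0,"ry": 0,"rz": 0},{"dx": 0,"dy": 0.2,"dz": 0,"rx": 0,"ry": 0,"rz": 0}]}}

```text
clock: 33.12
eef_pos: [0.6506, -0.2596, 0.0912]
eef_rot: [-0.517, 1.922, -1.926]
ft_force: [0.3, -0.1, -8.0]
width: 0.351
```

```bash
python3 -c "
from h import *
go(.6493,-.259,.0876)"
```

```text
t 33.12 pos [ 650.6 -259.6   91.2] jaw yaw -59.78 tilt [ -0.08 -57.3    0.14] F [ 0.3 -0.1 -8. ] w 30.9
total cm [ 0.08  0.36 -0.11] rows 1 each [ 0.08  0.36 -0.11]
```

Emit:
{"method": "send_rows", "body": {"moves": [{"dx": 0.1,"dy": 0.2,"dz": -0.1,"rx": -0.1,"ry": 0,"rz": 0},{"dx": 0,"dy": 0.2,"dz": 0,"rx": 0,"ry": 0,"rz": 0},{"dx": 0,"dy": 0.1,"dz": 0,"rx": 0,"ry": 0,"rz": 0}]}}

```text
clock: 33.37
eef_pos: [0.6494, -0.2594, 0.0876]
eef_rot: [-0.517, 1.922, -1.925]
ft_force: [-4.5, 1.7, 2.5]
width: 0.347
```

```bash
python3 -c "
from h import *
go(.6493,-.259,.0876)"
```

```text
t 33.37 pos [ 649.4 -259.4   87.6] jaw yaw -59.78 tilt [ -0.13 -57.3    0.12] F [-4.5  1.7  2.5] w 30.5
total cm [-0.01  0.   -0.04] rows 1 each [-0.01  0.   -0.04]
```

Emit:
{"method": "send_rows", "body": {"moves": [{"dx": 0,"dy": 0.1,"dz": 0,"rx": 0,"ry": 0,"rz": 0}]}}

```text
clock: 33.45
eef_pos: [0.6495, -0.2594, 0.0876]
eef_rot: [-0.516, 1.921, -1.925]
ft_force: [-4.2, 1.8, 0.1]
width: 0.353
```

Emit:
{"method": "send_rows", "body": {"moves": [{"dx": 0,"dy": 0,"dz": 0,"rx": 0,"ry": 0,"rz": 0},{"dx": 0,"dy": 0,"dz": 0,"rx": 0,"ry": 0,"rz": 0},{"dx": 0,"dy": 0,"dz": 0,"rx": 0,"ry": 0,"rz": 0},{"dx": 0,"dy": 0,"dz": 0,"rx": 0,"ry": 0,"rz": 0},{"dx": 0,"dy": 0,"dz": 0,"rx": 0,"ry": 0,"rz": 0},{"dx": 0,"dy": -1,"dz": 0,"rx": 0,"ry": 0,"rz": 0},{"dx": 0,"dy": -2.5,"dz": 0,"rx": 0,"ry": 0,"rz": 0},{"dx": 0,"dy": -3.5,"dz": 0,"rx": 0,"ry": 0,"rz": 0},{"dx": 0,"dy": -4,"dz": 0,"rx": 0,"ry": 0,"rz": 0},{"dx": 0,"dy": -4,"dz": 0,"rx": 0,"ry": 0,"rz": 0},{"dx": 0,"dy": 0,"dz": 0,"rx": 0,"ry": 0,"rz": 0}], "gripper": 0}}

```text
clock: 34.37
eef_pos: [0.6493, -0.2595, 0.2507]
eef_rot: [-0.509, 1.912, -1.93]
ft_force: [0.5, -0.2, 1.6]
width: 1.004
```

```bash
python3 -c "
from h import *
go(.6493,-.259,.0876)
for n in ('top','side','wrist'): grab(n,n[0]+'20')
b=cv2.resize(load('s20')['pixels'][80:230,230:380],None,fx=4,fy=4,interpolation=2);cv2.imwrite('pics/b20.png',b)"
```

```text
t 34.37 pos [ 649.3 -259.5  250.7] jaw yaw -59.78 tilt [ -0.42 -57.29   0.65] F [ 0.5 -0.2  1.6] w 88.4
total cm [ 0.1  16.31 -0.23] rows 5 each [ 0.02  3.26 -0.05]
```

View pics/b20.png

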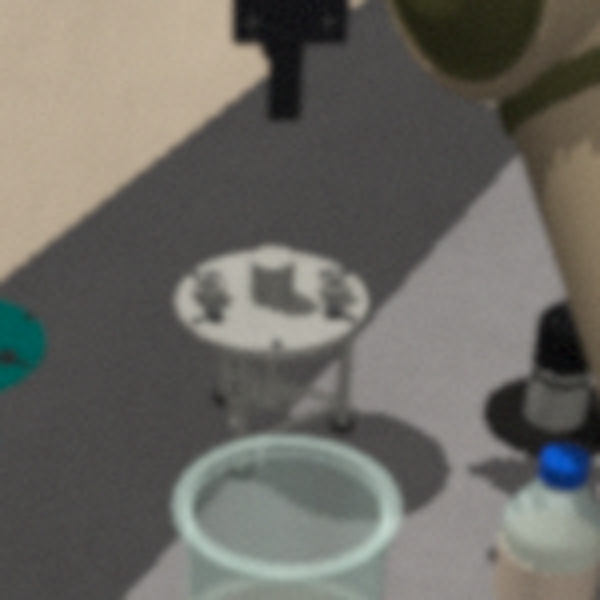

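View pics/w20.png

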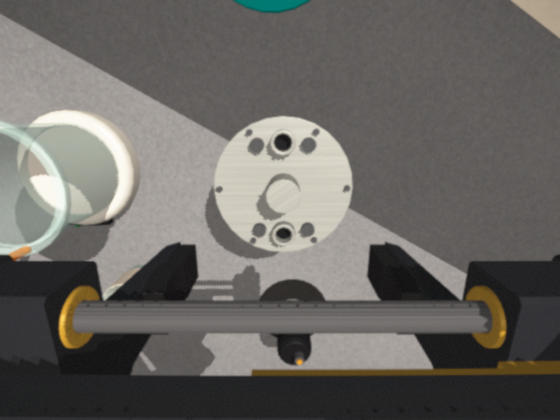

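View pics/t20.png

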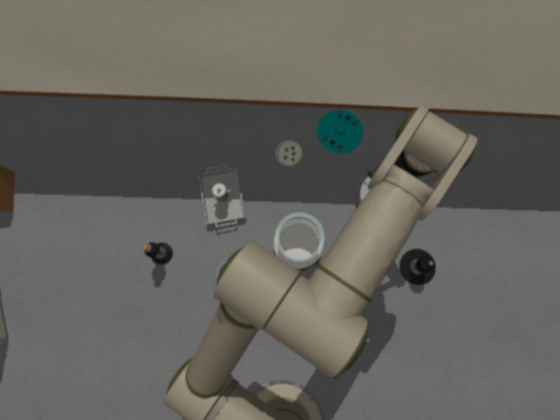

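Emit:
{"method": "send_rows", "body": {"moves": [{"dx": 1,"dy": -2,"dz": -2,"rx": -0.6,"ry": 0,"rz": -0.4},{"dx": 1.5,"dy": -1,"dz": -3,"rx": 0,"ry": 0,"rz": 0},{"dx": 1.5,"dy": 0,"dz": -3.5,"rx": 0,"ry": 0,"rz": 0},{"dx": 1.5,"dy": 0,"dz": -3.5,"rx": 0,"ry": 0,"rz": 0},{"dx": 1.5,"dy": 0,"dz": -3.5,"rx": 0,"ry": 0,"rz": 0},{"dx": 1.5,"dy": 0,"dz": -3.5,"rx": 0,"ry": 0,"rz": 0},{"dx": 1.5,"dy": 0,"dz": -3.5,"rx": 0,"ry": 0,"rz": 0},{"dx": 1.5,"dy": 0,"dz": -3.5,"rx": 0,"ry": 0,"rz": 0},{"dx": 1.5,"dy": 0,"dz": -3,"rx": 0,"ry": 0,"rz": 0},{"dx": 0,"dy": 0,"dz": 0,"rx": 0,"ry": 0,"rz": 0}]}}

```text
clock: 35.35
eef_pos: [0.3704, -0.0622, 0.2583]
eef_rot: [-0.557, 1.975, -1.902]
ft_force: [0.6, -0.6, -0.5]
width: 1.002
```

Run:
```python
from h import *
go(.5,0,.3)
for n in ('top','side'): grab(n,n[0]+'21')
b=cv2.resize(load('t21')['pixels'][150:290,340:450],None,fx=5,fy=4.2,interpolation=2);cv2.imwrite('pics/a21.png',b)
c=load('w20');a=onz(c,219,189,.121);b=onz(c,346.5,188,.121);print((a+b)/2*1000,np.linalg.norm(a-b))
```

```text
t 35.35 pos [370.4 -62.2 258.3] jaw yaw -59.94 tilt [  1.46 -57.22  -2.55] F [ 0.6 -0.6 -0.5] w 88.2
total cm [-14.23  -4.58   0.92] rows 4 each [-3.56 -1.14  0.23]
[ 648.56758849 -258.61573393  121.        ] 0.1285895702573045
```

View pics/a21.png

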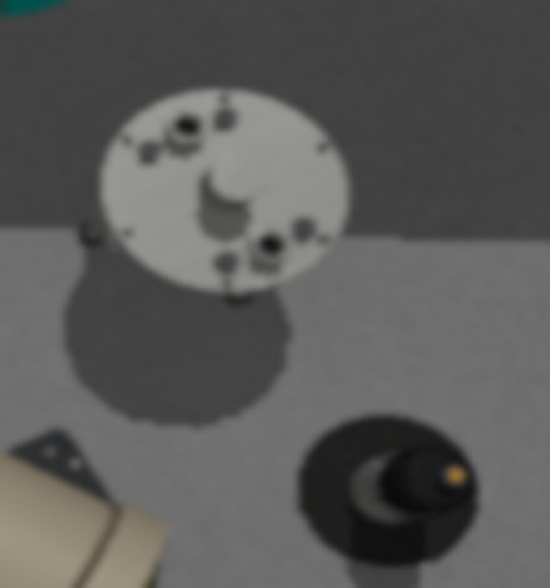

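View pics/s21.png

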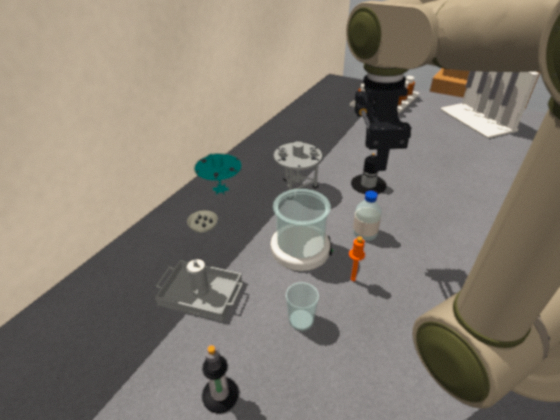

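Run:
```python
from h import *
def circ(P):
    A=np.c_[2*P[:,:2],np.ones(len(P))];s=np.linalg.lstsq(A,(P[:,:2]**2).sum(1),rcond=None)[0]
    return s[:2]*1000,1000*np.sqrt(s[2]+s[0]**2+s[1]**2)
for tag,box in (('t21',(355,165,415,222)),):
  for th in (115,125,135):
    c=load(tag);g=c['pixels'].min(2);x0,y0,x1,y1=box;m=np.zeros_like(g);m[y0:y1,x0:x1]=(g[y0:y1,x0:x1]>th)*255
    cs,_=cv2.findContours(m,cv2.RETR_EXTERNAL,cv2.CHAIN_APPROX_NONE);q=cv2.convexHull(max(cs,key=cv2.contourArea))
    print(th,*circ(np.array([onz(c,*p,.121) for p in q[:,0].astype(float)])))
print(robot.state()['ft_force'],robot.state()['width'])
```

```text
115 [ 652.11342969 -258.53033517] 69.09694631984362
125 [ 653.07227713 -257.98534131] 67.60343136835179
135 [ 652.71959913 -257.53891401] 65.986491514094
[-0.25199686 -0.54618928 -0.76151302] 0.9995915212475358
```

```bash
python3 -c "
from plant import robot
print(robot.hand_in())"
```

```text
the job is handed in; nothing more can be done
None
```

I took the head apart in the order asked and handed the job in at about 35 s. The motor stands on the pad and the condenser in the tray. The probe sits in the tube with its flange on the rim. The bare head plate with its stirrer went last, onto the stand.

**Last checks**
- **Plate:** its centre matches the ring's to about 1 mm in both the top and wrist views. It looks flat in the side view and touched down at the height expected for the ring top.
- **Other parts:** the motor, condenser and probe are upright in the last pictures. Each was released only once the force reading showed it had landed; the highest landing reading was about 21 N, when the motor met the pad.
- **Bystanders:** the bottle and beaker were never approached and look unmoved in the last side picture. I did not measure their positions again.
- **Gripper:** open and clear of everything at hand-in.

**What went wrong or disagreed**
- **First motor grasp:** it failed because the real fingertips sit about 38 mm behind the stated TCP. The fingers closed on the motor's top edge and tipped it slightly, with about 24 N at the wrist. I opened the gripper, saw that the motor had reseated on the hub, and allowed for the offset in every later grasp.
- **Cameras:** they disagreed with each other by 2–4 mm, so I placed the probe and the plate by comparing positions within one view.

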